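# Wind the tray's divider snug against the glass paperweight

### The arm

A 6-joint arm with a two-finger parallel gripper is mounted at the origin on the work surface. World frame = base frame: x ahead of the robot, y to its left, z up, the work surface at z = 0. Lengths are in m, angles in rad, forces in N, time in s.
With the tool pointing down it reaches from about 0.35 to 0.975 m from the base axis. Payload 4.9 kg.
Tool frame: the origin (TCP) lies on the mounting face of the last link; the fingertips stand 173 mm ahead of it and the grasp point (between the pads) lies 155 mm ahead of it; x points along the fingers, z is the direction in which the jaws open and shut, and the axes are right-handed (so a half turn about x gives the same grasp; the last joint's range is limited). The gripper opens to 85 mm and grips with 20 to 120 N. Pads are 22 mm wide; open, the fingers measure 114 mm over their backs; the gripper's body (76 mm by 85 mm) begins 54 mm behind the grasp point. The pads swing forward as they close: fully open they stand 13 mm farther back than shut.
Start: joints at [1.147, 0.053, 1.613, -0, 1.476, -0.119], TCP at [0.188, 0.596, 0.405] pointing down, gripper open.
Joint ranges: [-3.01, 3.01], [-1.01, 2.22], [0.06, 2.58], [-1.02, 4.17], [0.09, 2.62], [-3.14, 3.14]. Speed limits (rad/s): [2.57, 2.57, 3.14, 3.14, 3.14, 3.14].

### API

Orientations are given as a rotation vector (axis times angle).
In Python, from station import get_obs, get_image, get_calibration, finish_job, look_for, masks_of, tip_of gives the robot as it stands.
- The arm moves only by the tool carry_out, never from a script. Its argument "increments" is a list of rows, each a list of 3 entries, a list of its own where there are three numbers: the turn, a rotation vector about the world's x, y, z in units of 0.1 rad (1.0 is 0.1 rad), then the shift along the world's x, y, z in units of 20 mm (1.0 is 20 mm), then the opening, from 0 (shut) to 1 (fully open). A call has 1 to 8 rows; each row shifts and turns the pose as measured when the row begins; what a row does not reach is not made up. A row lasts 1/10 s, in which the tool goes at most 50 mm and 8.59 degrees, less where a joint would pass 70% of its speed; a pose out of reach is approached as far as the arm can. A call with a number of a shift or a turn outside -1 to 1 is refused whole. A call with a gripper value outside its range is refused whole. The fingers move at their own pace and stop on an object; "squeeze" is the grip in N (left out, the last holds). Time passes only in rows, so rows that do not move let the fingers close. It gives the time, the measured TCP pose, the force and the opening at its end, in the units of the state.
- get_obs(): the state, without advancing time (a new reading comes with each control period).
- get_image(name): name is "scene" or "top" or "wrist"; returns (picture, depth): 400x640x3 uint8, blue, green, red; 400x640 float32, m along the optical axis (not along the pixel's ray), 0 where there is no reading.
- get_calibration(name): a dict with "fx", "fy", "cx", "cy" (pixels), "position" and "orientation" of the camera in the world. Camera axes: x right, y down, z forward; pixel columns grow to the right and rows downward; lengths in m; the calibration is good to about 2 mm. A picture is of the moment at which its call begins: read the wrist's pose just before it. get_calibration takes no time and is no camera call; for the wrist camera it gives the pose at the moment of the call.
- finish_job(): hands the job in, once; it reports no verdict.
Trained networks look in the newest picture that a camera, given by its name, has taken for a name from the list of things; names that differ only in an ending like _2 or _b are one class to them, and where a whole thing is asked for, a point or a joint stands for the part that bears it (a point fixed in the world has none). Each returns a list of dicts, best first, with "p" (0 to 1); they miss things now and then, are a little off and sometimes report something else, mostly with a low value. They report only what shows in the picture. A call takes as long as a camera call. They do not tell look-alikes from the thing itself.
- look_for(camera, query): "centre" ([column, row] in pixels, amid what is visible of it).
- masks_of(camera, query): "region" (400x640 bool, what is visible of it) and "centre" ([column, row] in pixels, amid what is visible of it).
- tip_of(camera, query): "centre" ([column, row] in pixels: a listed point, or the origin of a listed thing).
The state is a dict: "t": time; "q": joint angles; "dq": joint speeds; "effort": joint torques, N m; "tool_pos": TCP position; "tool_rot": TCP orientation; "contact_force": force on the tool from outside, world axes, zero at the start; "wrist_torque": the same for the moment, N m; "opening": finger opening in m.
Only numpy, scipy, OpenCV 4.12 (cv2) and the standard library are available. Lean on these libraries where they do the work, as an engineer would, in place of code of your own. Each camera call takes 0.05 s, during which the arm holds its last target.

### The job

Stand the glass paperweight gently in the open bay of the pulled-out tray, between the blue jaw and the cork-faced end rest. Then wind the jaw in with the star wheel, pushing one spoke after another clockwise (seen from above), until the paperweight is held snug: stop when the spokes push back about half as hard again as they did running free. Do not force the wheel or squeeze the glass, do not push the jaw by hand, and leave the other things where they are.

Things in the scene. Friction and masses are not known exactly. Their poses are not given: they have to be found in the camera images.
- paperweight_mid (a point): centre (half-way up) of the greenish clear glass paperweight, an upright cylinder 56 mm in diameter, 48 mm tall, 0.2 to 0.4 kg, standing on the shelf at the start
- unit: the organiser unit, fixed. Origin on the shelf under the tray; at yaw 0 its x points away from the robot, y to the left, z up. The white tray spans x -79 to 70 mm, y -100 to 200 mm; floor top at 4 mm, walls 4 mm thick, 45 mm high, a grey pull in front. Behind it, x 70 to 220 mm, is a cream housing 60 mm high
- hood (a point): top centre of the cream hood over the housing, at (145, 125, 125) mm in the unit's frame; the hood spans x 70 to 220, y 50 to 200 mm and covers the far part of the star wheel, so only spokes on the near side of it (unit x below 70 mm) can be reached
- rest_zone (a point): middle of the range of the end rest, a grey plate with a cork face looking to unit +y, across the tray (x -60 to 50 mm), top at 48 mm. Where its owner last set it is not measured: the face lies anywhere from 8 mm to -y to 8 mm to +y of this point, which is at unit y = -56 mm. It does not move during the job
- bay (a point): middle of the free bay on the tray floor, 4 mm above the shelf, at (-5, -15) mm in the unit's frame: stand the paperweight here, within some 15 mm
- hub (a point): centre of the star wheel, on its upright axis at the height of the spokes, (60, 140, 100) mm in the unit's frame. Hub 36 mm across; five level steel spokes 10 mm thick, 72 degrees apart, end in red balls 14 mm across centred 70 mm from the axis. Below the spokes is free space to the tray floor but for the post (30 mm thick)
- wheel_feel (a point): top of the hub, on its axis. Running free the wheel resists with a steady 0.54 N m (9 N pushed at 60 mm from the axis); once the jaw presses the paperweight home the resistance grows by 1.9 N m per rad. Snug is 0.81 N m in all (13.5 N at 60 mm; 0.70 to 0.97 N m is good): the jaw then presses with 15 N. Over 32 N harms the glass
- star (a joint): turn of the star wheel, rad, growing clockwise seen from above, 0 to 4.6. At 0 one spoke points along the unit's -x. It moves the jaw 18 mm per rad towards the end rest and stays where it is left
- jaw: blue jaw plate, 100 (x) x 8 (y) x 44 mm (z 7 to 51 mm over the shelf), on springs of 6 N/mm in all with 9 mm give, carried by a grey carriage. Axes as the unit's; origin at shelf height in mid-plate; its face to the end rest is 4 mm to -y of the origin, at unit y = 60 mm - 18 mm x star while free
- mug: blue ceramic mug, 80 mm across, 90 mm tall, with a side handle; may stand where the paperweight did in another start. Origin under its centre. Leave alone
- dispenser: stainless steel tape dispenser, 130 x 55 x 72 mm, origin under its centre. Leave alone
- shoehorn: orange plastic shoe horn lying flat, 255 x 42 x 14 mm. Leave alone
- hanger: folded aluminium hanger lying flat, 260 x 60 x 12 mm. Leave alone
- clothesbrush: wooden clothes brush, 150 x 50 x 38 mm, lying bristles down. Leave alone
- polish_jar: amber glass jar with black cap, 60 mm across, 55 mm tall. Leave alone
There are look-alikes about, which are no part of the job. Of the things that look like the part that bears paperweight_mid, take the one that is farthest to the robot's left at the start.

How it is judged:
On the way, in this order (a step that is already met when the one before it is completed fails the run):
1. the paperweight stands upright on the tray floor in the bay, released, not yet clamped (z of paperweight_mid in the frame of unit between 0.022 and 0.034 m and x of paperweight_mid in the frame of unit between -0.045 and 0.03 m and angle between paperweight_mid's own z axis and vertical below 0.12 rad and contact force between the fingers and paperweight below 0.1 N and y of paperweight_mid in the frame of unit between -0.04 and 0.03 m and contact force between jaw and paperweight below 1 N), for 0.2 s.
2. the star wheel has been wound until the jaw presses on the paperweight (z of paperweight_mid in the frame of unit between 0.022 and 0.034 m and x of paperweight_mid in the frame of unit between -0.045 and 0.03 m and angle between paperweight_mid's own z axis and vertical below 0.12 rad and contact force between the fingers and paperweight below 0.1 N and contact force between jaw and paperweight above 8 N), for 0.1 s.
At the end, for the whole second after the job is handed in: The paperweight stands upright (within 0.12 rad) on the tray floor between jaw and end rest, released and at rest, the jaw pressing on it with 8 to 25 N, and the star wheel is still (all of step 2 and contact force between jaw and paperweight below 25 N and velocity of joint star between -0.03 and 0.03 rad/s and linear speed of paperweight below 0.01 m/s); the robot touches nothing.
It fails at once if the glass is squeezed: jaw presses with more than 32 N (contact force between jaw and paperweight above 32 N).
It fails at once if the star wheel is forced: more than 30 N on it (contact force between the arm and star above 30 N).
It fails at once if the jaw or its carriage is pushed by hand: more than 6 N from the robot (contact force between the arm and jaw above 6 N or contact force between the arm and carriage above 6 N).
It fails at once if the paperweight is dropped or banged into the tray: more than 80 N (contact force between paperweight and unit above 80 N).
It fails at once if another thing is moved by more than 30 mm (distance of any of mug, dispenser, shoehorn, hanger, clothesbrush, polish_jar from where it was at the start of the episode above 0.03 m).
It also fails if it takes over 72 s, if anything falls off the work surface, if the arm or the gripper's body presses on something with over 40 N, if the wrist force passes 120 N, or if a joint passes its speed limit or range.

## Working session

There is one attempt and no reset: what is moved stays moved. The work goes in short steps, Python scripts to look and compute and a tool call to move; the robot and the scene stay as the last step left them, time stands still between calls to the robot, and variables do not carry over. Pictures are saved under pics/ and viewed, and the job is handed in when it is done.

Besides the shell and the picture viewer there is one more tool, called after "Call:" in YAML: its name, and indented under it one key for each argument. carry_out: Moves the arm, as the interface text tells. Shifts and turns lie within -1 to 1; 1 stands for 20 mm of shift or 0.1 rad of turn. Its arguments: {"type":"object","properties":{"increments":{"type":"array","items":{"type":"array"}},"squeeze":{"type":"number"}},"required":["increments"]}

```bash
mkdir -p pics; ls
cat > h.py <<'E'
import numpy as np, cv2
from scipy.spatial.transform import Rotation as R
from station import *
def Rm(o):
    o=np.array(o,float)
    if o.shape==(3,3): return o
    return R.from_rotvec(o).as_matrix() if o.size==3 else R.from_quat(o).as_matrix()
def ray(c,px):
    d=np.array([(px[0]-c['cx'])/c['fx'],(px[1]-c['cy'])/c['fy'],1.0])
    return np.array(c['position']),Rm(c['orientation'])@d
def atz(c,px,z):
    p,d=ray(c,px); return p+d*(z-p[2])/d[2]
def atdepth(c,px,dep):
    p,d=ray(c,px); return p+d*dep
def proj(c,P):
    v=Rm(c['orientation']).T@(np.array(P)-np.array(c['position']))
    return np.array([c['fx']*v[0]/v[2]+c['cx'],c['fy']*v[1]/v[2]+c['cy']])
E
python3 - <<'E'
from h import *
o=get_obs(); print({k:np.round(v,3).tolist() for k,v in o.items()})
for n in ['scene','top','wrist']:
    im,d=get_image(n); cv2.imwrite(f'pics/{n}0.png',im); np.save(f'{n}0.npy',d)
    c=get_calibration(n); print(n,c)
    for q in ['paperweight_mid','hub','bay','hood','rest_zone','wheel_feel','unit','jaw','mug']:
        print(q,[(np.round(x['centre'],1).tolist(),round(x['p'],2)) for x in tip_of(n,q)][:4])
print(get_obs()['t'])
E
```

```text
pics
{'t': 0.0, 'q': [1.147, 0.053, 1.614, 0.0, 1.476, -0.119], 'dq': [-0.0, -0.001, 0.0, -0.001, 0.0, -0.002], 'effort': [0.0, -39.369, -37.018, -0.0, 0.007, -0.0], 'tool_pos': [0.187, 0.596, 0.403], 'tool_rot': [-0.983, 1.34, 0.981], 'contact_force': [-0.546, 0.005, 0.029], 'wrist_torque': [-0.006, -0.002, 0.01], 'opening': 0.085}
scene {'fx': 407.87845207806623, 'fy': 407.87845207806623, 'cx': 322.57597769597095, 'cy': 197.77608477319384, 'position': array([1.32283758, 0.03009535, 1.06179003]), 'orientation': array([-1.71335142, -1.92379782,  0.73069549])}
paperweight_mid [([226.1, 222.8], 0.9), ([145.7, 205.8], 0.88), ([174.8, 255.1], 0.68)]
hub [([386.3, 225.5], 0.71), ([385.1, 235.1], 0.55)]
bay [([337.8, 223.8], 0.62)]
hood [([376.5, 247.4], 0.72)]
rest_zone [([323.1, 216.4], 0.69)]
wheel_feel [([385.8, 224.7], 0.59)]
unit [([343.0, 229.3], 0.76)]
jaw [([357.1, 230.5], 0.49)]
mug [([264.8, 199.8], 0.81), ([482.3, 211.5], 0.49)]
top {'fx': 508.6295196641303, 'fy': 508.6295196641303, 'cx': 319.42539666982856, 'cy': 192.8972012784085, 'position': array([ 0.18594795, -0.07969306,  1.90125347]), 'orientation': array([-2.155375  ,  2.12489116, -0.19103313])}
paperweight_mid [([397.3, 173.3], 0.57), ([427.2, 143.4], 0.54)]
hub [([264.3, 162.2], 0.57)]
bay [([299.7, 189.4], 0.91)]
hood [([271.5, 137.4], 0.58)]
rest_zone [([314.5, 189.7], 0.57)]
wheel_feel [([259.6, 162.8], 0.79)]
unit [([298.2, 187.3], 0.72)]
jaw [([282.2, 186.7], 0.63)]
mug [([369.5, 216.3], 0.6)]
wrist {'fx': 337.77370739032466, 'fy': 337.77370739032466, 'cx': 317.1059614634199, 'cy': 200.6341822560498, 'position': array([0.11148063, 0.62068702, 0.37394974]), 'orientation': array([2.31653205, 1.69940513, 0.27145293])}
paperweight_mid []
hub []
bay []
hood []
rest_zone []
wheel_feel []
unit []
jaw []
mug []
1.5
```

View pics/scene0.png

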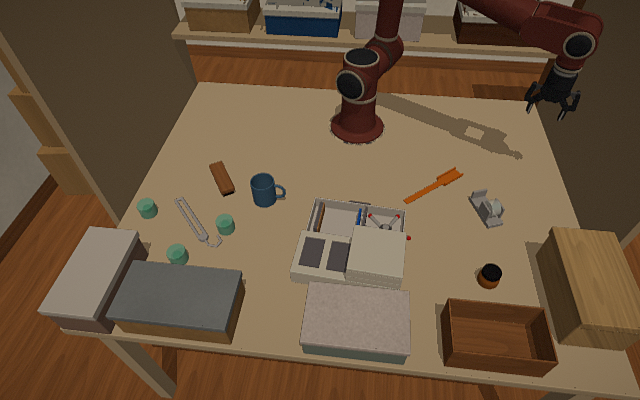

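View pics/top0.png

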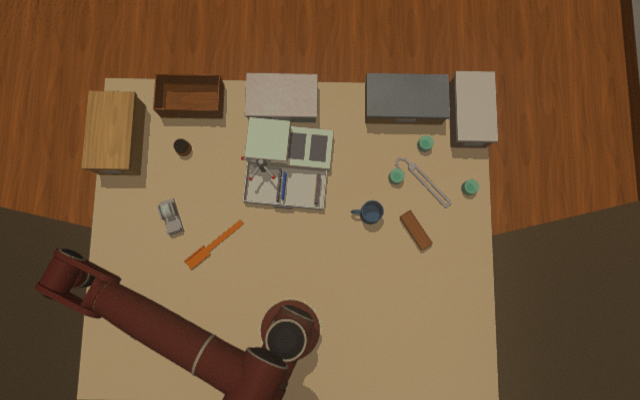

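Run:
```python
from h import *
cs=get_calibration('scene');ct=get_calibration('top')
d=np.load('top0.npy');ds=np.load('scene0.npy')
for px in [[226.1, 222.8],[145.7, 205.8],[174.8, 255.1]]: print('pw scene',atz(cs,px,.024), atdepth(cs,px,ds[int(px[1]),int(px[0])]))
for px in [[397.3, 173.3],[427.2, 143.4],[400,205]]: print('pw top',atz(ct,px,.024), atdepth(ct,px,d[int(px[1]),int(px[0])]))
for n,z,s,t in [('hub',.1,[386.3,225.5],[264.3,162.2]),('bay',.004,[337.8,223.8],[299.7,189.4]),('hood',.125,[376.5,247.4],[271.5,137.4]),('rest',.0,[323.1,216.4],[314.5,189.7]),('feel',.112,[385.8,224.7],[259.6,162.8]),('unit',0,[343,229.3],[298.2,187.3]),('jaw',0,[357.1,230.5],[282.2,186.7])]:
    print(n,atz(cs,s,z).round(4),atz(ct,t,z).round(4))
im=cv2.imread('pics/top0.png'); cv2.imwrite('pics/top0c.png',cv2.resize(im[90:240,220:460],None,fx=3.3,fy=3.3,interpolation=cv2.INTER_CUBIC))
im=cv2.imread('pics/scene0.png'); cv2.imwrite('pics/scene0c.png',cv2.resize(im[160:300,120:440],None,fx=2.5,fy=2.5,interpolation=cv2.INTER_CUBIC))
```

```text
pw scene [ 0.56477503 -0.38277056  0.024     ] [ 0.58033616 -0.37429546  0.04530324]
pw scene [ 0.52508007 -0.66983191  0.024     ] [ 0.54047987 -0.65632061  0.04403336]
pw scene [ 0.70204409 -0.50353699  0.024     ] [ 0.71416226 -0.49312025  0.04425813]
pw top [ 0.58033875 -0.39315661  0.024     ] [ 0.57456323 -0.3885662   0.05149075]
pw top [ 0.698618   -0.50889313  0.024     ] [ 0.69058294 -0.50216629  0.05342214]
pw top [ 0.45961236 -0.40178837  0.024     ] [ 0.46412946 -0.40710486 -0.00698585]
hub [0.5772 0.1211 0.1   ] [0.5978 0.1018 0.1   ]
bay [ 0.5134 -0.0267  0.004 ] [ 0.5165 -0.0256  0.004 ]
hood [0.6754 0.0933 0.125 ] [0.6839 0.0762 0.125 ]
rest [ 0.485  -0.0784  0.    ] [ 0.5169 -0.0816  0.    ]
feel [0.5837 0.1185 0.112 ] [0.5925 0.1174 0.112 ]
unit [ 0.5307 -0.0081  0.    ] [ 0.5252 -0.0196  0.    ]
jaw [0.5304 0.0375 0.    ] [0.5265 0.0411 0.    ]
```

View crops.

View pics/top0c.png

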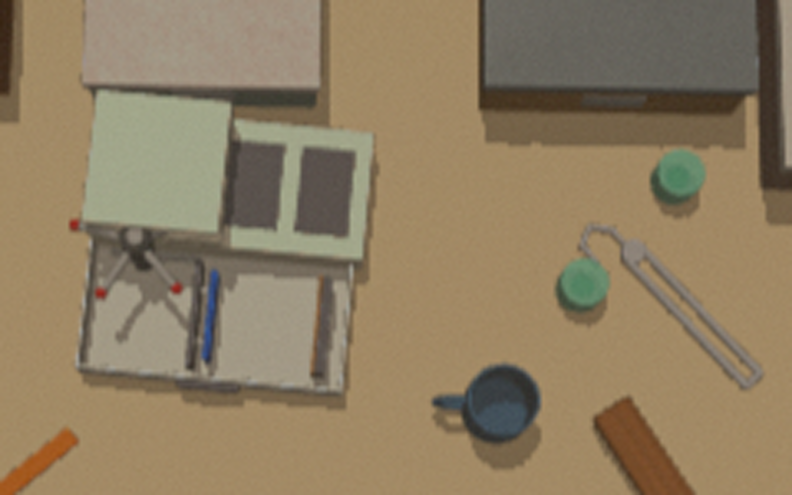

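View pics/scene0c.png

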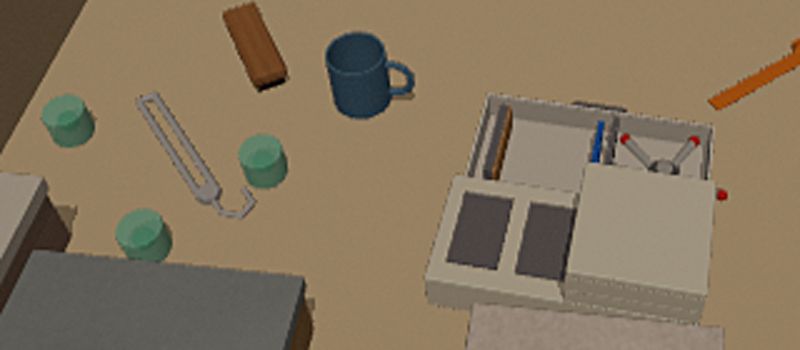

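```bash
cat >> h.py <<'E'
def cloud(c,d):
    v,u=np.mgrid[0:400,0:640]
    X=np.stack([(u-c['cx'])/c['fx']*d,(v-c['cy'])/c['fy']*d,d],-1)
    return X@Rm(c['orientation']).T+np.array(c['position'])
E
python3 - <<'E'
from h import *
for n in ['top','scene']:
    c=get_calibration(n);d=np.load(n+'0.npy');P=cloud(c,d)
    for nm,z0,z1,box in [('hood',.117,.135,(0.5,.9,-.15,.3)),('housing',.05,.068,(0.56,.85,-.2,.05))]:
        m=(d>0)&(P[...,2]>z0)&(P[...,2]<z1)&(P[...,0]>box[0])&(P[...,0]<box[1])&(P[...,1]>box[2])&(P[...,1]<box[3])
        m=cv2.morphologyEx(m.astype(np.uint8),cv2.MORPH_OPEN,np.ones((5,5)))
        k,l,s,_=cv2.connectedComponentsWithStats(m); i=1+s[1:,4].argmax(); q=P[l==i]
        r=cv2.minAreaRect((q[:,:2]*1000).astype(np.float32)); print(n,nm,len(q),r,np.median(q[:,2]))
    # paperweights top depth
    for g in [(.575,-.385),(.53,-.66),(.70,-.50)]:
        m=(d>0)&(np.hypot(P[...,0]-g[0],P[...,1]-g[1])<.06)&(P[...,2]>.04)&(P[...,2]<.06)
        q=P[m]; print(n,'pw',g,len(q),q.mean(0).round(4) if len(q) else 0,(q[:,:2].min(0)+q[:,:2].max(0))/2, np.median(q[:,2]),np.ptp(q,0))
    m=(d>0)&(P[...,0]>.45)&(P[...,0]<.55)&(P[...,1]>.18)&(P[...,1]<.4); print('table z',np.median(P[m][:,2]))
E
```

```text
top hood 1242 ((680.4911499023438, 92.37428283691406), (150.80799865722656, 150.36013793945312), 86.02175903320312) 0.1251776477834491
top housing 199 ((627.6930541992188, -21.77499771118164), (67.9706802368164, 60.61849594116211), 81.93671417236328) 0.061200859656825646
top pw (0.575, -0.385) 164 [ 0.5704 -0.387   0.0478] [ 0.57046768 -0.38699607] 0.047433031083302435 [0.05350681 0.0557216  0.01973577]
top pw (0.53, -0.66) 172 [ 0.5323 -0.6638  0.0483] [ 0.53240684 -0.66402148] 0.0482000792252717 [0.05358001 0.05451547 0.01778909]
top pw (0.7, -0.5) 161 [ 0.6981 -0.499   0.0483] [ 0.69846432 -0.49939036] 0.04827306297371514 [0.05513302 0.05422096 0.01900084]
table z -9.29146515353807e-05
scene hood 2552 ((672.830810546875, 95.26409912109375), (149.9668731689453, 170.33612060546875), 85.51425170898438) 0.1250531003182398
scene housing 2372 ((669.25439453125, -60.164283752441406), (160.42184448242188, 152.01397705078125), 86.085205078125) 0.060804029431519746
scene pw (0.575, -0.385) 208 [ 0.5731 -0.3838  0.047 ] [ 0.5718609  -0.38447986] 0.04700492919937882 [0.05755885 0.0541016  0.01294776]
scene pw (0.53, -0.66) 189 [ 0.5359 -0.6606  0.0469] [ 0.53473368 -0.6622555 ] 0.04696739748879675 [0.05320973 0.05594338 0.01331599]
scene pw (0.7, -0.5) 245 [ 0.7014 -0.4953  0.0468] [ 0.69957545 -0.49516051] 0.04697420141224584 [0.05732593 0.05620697 0.01175367]
table z 0.000479583311036591
```

```bash
cat >> h.py <<'E'
YAW=-np.deg2rad(4.0); O=np.array([.527,-.0215,0])
def U(p):
    c,s=np.cos(YAW),np.sin(YAW); return O+np.array([c*p[0]-s*p[1],s*p[0]+c*p[1],p[2]])/1.0
def Ui(P):
    c,s=np.cos(YAW),np.sin(YAW); v=np.array(P)-O; return np.array([c*v[0]+s*v[1],-s*v[0]+c*v[1],v[2]])
def overlay(n,im,c,star=.63,rest=-.056,mag=1):
    im=im.copy()
    def L(pts,col,close=True):
        q=np.array([proj(c,U(p)) for p in pts]); cv2.polylines(im,[np.round(q*8).astype(np.int32)],close,col,1,cv2.LINE_AA,3)
    L([(x/1e3,y/1e3,.045) for x,y in [(-79,-100),(70,-100),(70,200),(-79,200)]],(0,0,255))
    L([(x/1e3,y/1e3,.060) for x,y in [(70,-100),(220,-100),(220,50),(70,50)]],(255,0,255))
    L([(x/1e3,y/1e3,.125) for x,y in [(70,50),(220,50),(220,200),(70,200)]],(0,255,255))
    L([(-.06,rest,.048),(.05,rest,.048)],(0,255,0),False)
    for k in range(5):
        a=star+k*np.deg2rad(72); e=(.06-.07*np.cos(a),.14+.07*np.sin(a),.1); L([(.06,.14,.1),e],(255,255,0),False)
    y=.06-.018*star; L([(-.06,y,.051),(.04,y,.051)],(255,128,0),False)
    L([(-.005+.028*np.cos(t),-.015+.028*np.sin(t),.004) for t in np.linspace(0,6.2,30)],(255,255,255))
    return im
E
python3 - <<'E'
from h import *
o=get_obs(); A=Rm(o['tool_rot']); print(A.round(3))
w=get_calibration('wrist'); print('cam in tool',(A.T@(w['position']-o['tool_pos'])).round(4)); print('cam axes in tool\n',(A.T@Rm(w['orientation'])).round(3))
for n,b in [('top',(90,240,220,460)),('scene',(160,300,260,440))]:
    im=cv2.imread(f'pics/{n}0.png'); c=get_calibration(n)
    big=cv2.resize(im,None,fx=4,fy=4,interpolation=cv2.INTER_CUBIC); c4=dict(c); 
    for k in ['fx','fy','cx','cy']: c4[k]=c[k]*4+(1.5 if k[0]=='c' else 0)
    ov=overlay(n,big,c4); 
    if n=='top': ov=ov[4*110:4*220,4*230:4*345]
    else: ov=ov[4*190:4*295,4*280:4*420]
    cv2.imwrite(f'pics/{n}0ov.png',cv2.resize(ov,None,fx=1.3,fy=1.3))
E
```

```text
[[-0.    -0.954  0.3  ]
 [-0.     0.3    0.954]
 [-1.     0.    -0.   ]]
cam in tool [0.0308 0.0799 0.0006]
cam axes in tool
 [[ 0.    -0.312  0.95 ]
 [-0.    -0.95  -0.312]
 [ 1.    -0.    -0.   ]]
```

View pics/top0ov.png

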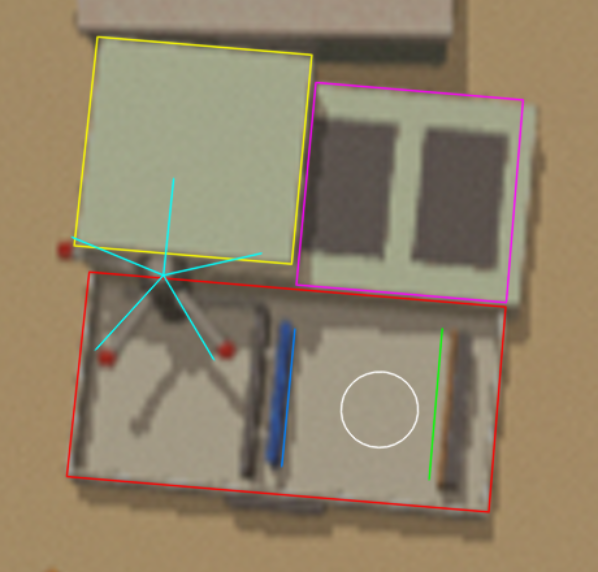

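View pics/scene0ov.png

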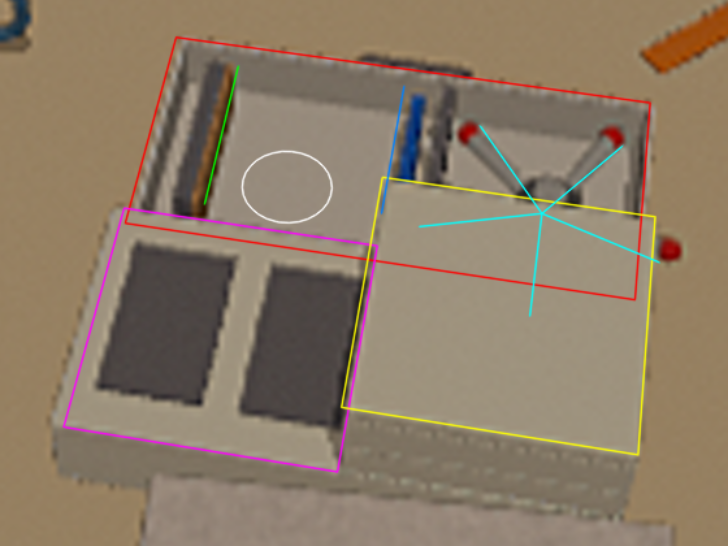

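Call:
carry_out:
  increments:
    - [[0,0,0],[0.5,-1,0],1]
    - [[0,0,0],[0.5,-1,0],1]
    - [[0,0,0],[0.5,-1,0],1]
    - [[0,0,0],[0.5,-1,0],1]
    - [[0,0,0],[0.5,-1,0],1]
    - [[0,0,0],[0.5,-1,0],1]
    - [[0,0,0],[0.5,-1,0],1]
    - [[0,0,0],[0.5,-1,0],1]
  squeeze: 20

```text
t: 2.3
tool_pos: [0.2685, 0.432, 0.4048]
tool_rot: [-0.985, 1.335, 0.986]
contact_force: [0.1, 0.5, 0.2]
opening: 0.0851
```

Call:
carry_out:
  increments:
    - [[0,0,0],[0.5,-1,0],1]
    - [[0,0,0],[0.5,-1,0],1]
    - [[0,0,0],[0.5,-1,0],1]
    - [[0,0,0],[0.5,-1,0],1]
    - [[0,0,0],[0.5,-1,0],1]
    - [[0,0,0],[0.5,-1,0],1]
    - [[0,0,0],[0.5,-1,0],1]
    - [[0,0,0],[0.5,-1,0],1]

```text
t: 3.1
tool_pos: [0.3505, 0.2649, 0.4061]
tool_rot: [-0.985, 1.331, 0.986]
contact_force: [1.2, -0.3, 0.5]
opening: 0.0852
```

Call:
carry_out:
  increments:
    - [[0,0,0],[0.5,-1,0],1]
    - [[0,0,0],[0.5,-1,0],1]
    - [[0,0,0],[0.5,-1,0],1]
    - [[0,0,0],[0.5,-1,0],1]
    - [[0,0,0],[0.5,-1,0],1]
    - [[0,0,0],[0.5,-1,0],1]
    - [[0,0,0],[0.5,-1,0],1]
    - [[0,0,0],[0.5,-1,0],1]

```text
t: 3.9
tool_pos: [0.4323, 0.0976, 0.4078]
tool_rot: [-0.986, 1.326, 0.984]
contact_force: [0.3, -0.0, -0.6]
opening: 0.0856
```

Call:
carry_out:
  increments:
    - [[0,0,0],[0.5,-1,0],1]
    - [[0,0,0],[0.5,-1,0],1]
    - [[0,0,0],[0.5,-1,0],1]
    - [[0,0,0],[0,0,0],1]

```text
t: 4.3
tool_pos: [0.4638, 0.0332, 0.4085]
tool_rot: [-0.985, 1.326, 0.98]
contact_force: [-0.1, 0.0, 0.9]
opening: 0.0855
```

Run:
```python
from h import *
c=get_calibration('wrist'); im,d=get_image('wrist'); np.save('w1.npy',d); import pickle; pickle.dump(c,open('w1.pkl','wb'))
cv2.imwrite('pics/w1.png',im); cv2.imwrite('pics/w1ov.png',overlay('w',im,c,.48,-.061))
P=cloud(c,d)
for nm,z0,z1,box in [('hood',.117,.135,(0.5,.9,-.15,.3))]:
        m=(d>0)&(P[...,2]>z0)&(P[...,2]<z1)&(P[...,0]>box[0])&(P[...,0]<box[1])&(P[...,1]>box[2])&(P[...,1]<box[3])
        m=cv2.morphologyEx(m.astype(np.uint8),cv2.MORPH_OPEN,np.ones((5,5)))
        k,l,s,_=cv2.connectedComponentsWithStats(m); i=1+s[1:,4].argmax(); q=P[l==i]
        r=cv2.minAreaRect((q[:,:2]*1000).astype(np.float32)); print(nm,len(q),r,np.median(q[:,2]))
hsv=cv2.cvtColor(im,cv2.COLOR_BGR2HSV)
m=((hsv[...,0]<8)|(hsv[...,0]>172))&(hsv[...,1]>150)&(hsv[...,2]>80)
k,l,s,ce=cv2.connectedComponentsWithStats(m.astype(np.uint8))
for i in range(1,k):
    if s[i,4]>20: print('red',ce[i].round(1),s[i,4],'unit mm',(Ui(atz(c,ce[i],.1))*1000).round(1))
```

```text
hood 4324 ((641.8137817382812, 56.73992919921875), (70.49431610107422, 82.66194152832031), 85.07211303710938) 0.12472079141093875
red [467.2 221.8] 166 unit mm [ -2.5 174.3 100. ]
red [378.4 253. ] 166 unit mm [  9.5  92.2 100. ]
red [514.4 283.7] 124 unit mm [ 71.7 212.2 100. ]
```

View pics/w1ov.png

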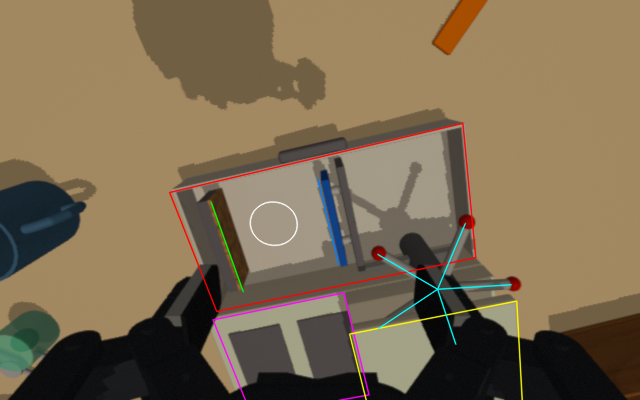

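Call:
carry_out:
  increments:
    - [[0,0,0],[0.15,-1,0],1]
    - [[0,0,-0.5],[0.15,-1,0],1]
    - [[0,0,-0.5],[0.15,-1,0],1]
    - [[0,0,0],[0.15,-1,0],1]
    - [[0,0,0],[0.15,-1,0],1]
    - [[0,0,0],[0.15,-1,0],1]
    - [[0,0,0],[0.15,-1,0],1]
    - [[0,0,0],[0.15,-1,0],1]

```text
t: 5.15
tool_pos: [0.4857, -0.1222, 0.409]
tool_rot: [-0.912, 1.355, 0.914]
contact_force: [0.2, 0.3, -0.1]
opening: 0.0854
```

Call:
carry_out:
  increments:
    - [[0,0,0],[0.15,-1,0],1]
    - [[0,0,0],[0.15,-1,0],1]
    - [[0,0,0],[0.15,-1,-0.2],1]
    - [[0,0,0],[0.15,-1,-0.2],1]
    - [[0,0,0],[0.15,-1,-0.2],1]
    - [[0,0,0],[0.15,-1,-0.2],1]
    - [[0,0,0],[0.15,-1,-0.2],1]
    - [[0,0,0],[0.15,-1,-0.2],1]

```text
t: 5.95
tool_pos: [0.5113, -0.2813, 0.3855]
tool_rot: [-0.918, 1.348, 0.92]
contact_force: [1.0, -0.1, -0.0]
opening: 0.0853
```

Call:
carry_out:
  increments:
    - [[0,0,0],[0.15,-1,-0.2],1]
    - [[0,0,0],[0.15,-1,-0.2],1]
    - [[0,0,0],[0.15,-1,-0.2],1]
    - [[0,0,0],[0,0,0],1]

```text
t: 6.35
tool_pos: [0.5214, -0.3437, 0.3714]
tool_rot: [-0.917, 1.348, 0.923]
contact_force: [-0.6, 0.5, 0.3]
opening: 0.0855
```

```bash
sed -i 's/O=np.array(\[.*/O=np.array([.5267,-.0195,0])/' h.py
python3 - <<'E'
from h import *
c=get_calibration('wrist'); im,d=get_image('wrist'); 
r=masks_of('wrist','paperweight_mid'); 
P=cloud(c,d)
for x in r:
    m=x['region']&(d>0); q=P[m]; h=q[(q[:,2]>.042)&(q[:,2]<.056)]
    print(x['p'],x['centre'],len(q),len(h), ((h[:,:2].min(0)+h[:,:2].max(0))/2).round(4),np.ptp(h,0).round(3)) if len(h) else print(x['p'],x['centre'])
print([(x['p'],np.round(x['centre'],1),atz(c,x['centre'],.024).round(4)) for x in tip_of('wrist','paperweight_mid')])
o=get_obs(); print(o['tool_pos'],Rm(o['tool_rot']).round(3))
for g in [(.571,-.386,.024),(.571,-.386,.048)]: 
    cv2.circle(im,tuple(int(v) for v in proj(c,g)),3,(0,0,255),-1)
cv2.imwrite('pics/w2.png',im)
E
```

```text
0.98 [290.4, 234.7] 3112 2446 [ 0.5684 -0.3862] [0.055 0.055 0.008]
0.76 [33.5, 291.9] 3821 2083 [ 0.5319 -0.6622] [0.055 0.055 0.008]
0.63 [244.0, 358.6] 2510 1308 [ 0.6922 -0.4962] [0.044 0.053 0.008]
[(0.81, array([291.2, 232.2]), array([ 0.57  , -0.3847,  0.024 ])), (0.63, array([247.8, 359.6]), array([ 0.6996, -0.4959,  0.024 ]))]
[ 0.52149082 -0.34172796  0.3723954 ] [[ 0.014 -0.928  0.372]
 [ 0.014  0.372  0.928]
 [-1.    -0.008  0.018]]
```

View pics/w2.png

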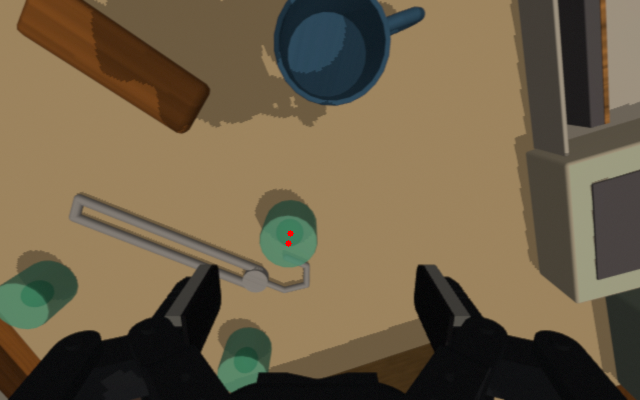

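Call:
carry_out:
  increments:
    - [[-0.15,0.15,-0.7],[0.47,-0.45,-1],1]
    - [[0,0,-0.7],[0.47,-0.45,-1],1]
    - [[0,0,-0.7],[0.47,-0.45,-0.6],1]
    - [[0,0,0],[0.47,-0.45,-0.6],1]
    - [[0,0,0],[0.47,-0.45,-0.6],1]
    - [[0,0,0],[0,0,0],1]

```text
t: 7.1
tool_pos: [0.5715, -0.381, 0.2982]
tool_rot: [-0.767, 1.433, 0.758]
contact_force: [0.1, 1.0, -0.8]
opening: 0.085
```

Run:
```python
from h import *
o=get_obs(); print(o['tool_pos'],Rm(o['tool_rot']).round(3))
c=get_calibration('wrist'); im,d=get_image('wrist'); 
r=masks_of('wrist','paperweight_mid'); 
P=cloud(c,d)
for x in r[:2]:
    m=x['region']&(d>0); q=P[m]; h=q[(q[:,2]>.042)&(q[:,2]<.056)]
    print(x['p'],x['centre'],len(q),len(h), ((h[:,:2].min(0)+h[:,:2].max(0))/2).round(4),np.ptp(h,0).round(3)) if len(h) else print(x['p'],x['centre'])
cv2.imwrite('pics/w3.png',im)
```

```text
[ 0.57149718 -0.38103486  0.29821359] [[ 0.003 -0.829  0.559]
 [-0.005  0.559  0.829]
 [-1.    -0.005 -0.002]]
0.86 [28.9, 328.6] 4501 1871 [ 0.5344 -0.6594] [0.048 0.05  0.008]
0.73 [311.2, 206.0] 5354 4686 [ 0.5688 -0.386 ] [0.055 0.054 0.008]
```

View pics/w3.png

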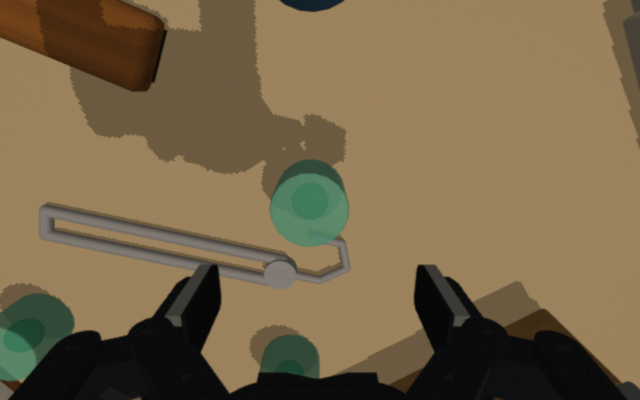

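Call:
carry_out:
  increments:
    - [[0,0,0],[-0.07,-0.13,-0.95],1]
    - [[0,0,0],[-0.07,-0.13,-0.95],1]
    - [[0,0,0],[0,0,-0.95],1]
    - [[0,0,0],[0,0,-0.95],1]
    - [[0,0,0],[0,0,-0.9],1]
    - [[0,0,0],[0,0,-0.7],1]
    - [[0,0,0],[0,0,0],1]

```text
t: 7.9
tool_pos: [0.5666, -0.3834, 0.1894]
tool_rot: [-0.774, 1.429, 0.753]
contact_force: [-0.3, -0.0, 0.9]
opening: 0.0853
```

Call:
carry_out:
  increments:
    - [[0,0,0],[0.12,-0.12,-0.25],1]
    - [[0,0,0],[0,0,0],0.5]
    - [[0,0,0],[0,0,0],0.5]
    - [[0,0,0],[0,0,0],0.5]
    - [[0,0,0],[0,0,0],0.5]
    - [[0,0,0],[0,0,0],0.5]
  squeeze: 25

```text
t: 8.5
tool_pos: [0.5699, -0.3866, 0.1862]
tool_rot: [-0.776, 1.428, 0.75]
contact_force: [-0.1, -0.8, -2.6]
opening: 0.0554
```

Call:
carry_out:
  increments:
    - [[0,0,0],[0,0,0.4],0.5]
    - [[0,0,0],[0,0,0.8],0.5]
    - [[0,0,0],[0,0,1],0.5]
    - [[0,0,0],[0,0,1],0.5]
    - [[0,0,0],[-0.1,0.5,1],0.5]
    - [[0,0,-0.8],[-0.15,1,1],0.5]
    - [[0,0,-0.8],[-0.15,1,0.6],0.5]
    - [[0,0,-0.8],[-0.15,1,0.3],0.5]

```text
t: 9.3
tool_pos: [0.5575, -0.3161, 0.3201]
tool_rot: [-0.584, 1.489, 0.553]
contact_force: [-0.0, 1.0, -2.1]
opening: 0.0555
```

Call:
carry_out:
  increments:
    - [[0,0,-0.8],[-0.15,1,0],0.5]
    - [[0,0,-0.8],[-0.15,1,0],0.5]
    - [[0,0,-0.8],[-0.15,1,0],0.5]
    - [[0,0,-0.8],[-0.15,1,0],0.5]
    - [[0,0,-0.8],[-0.15,1,0],0.5]
    - [[0,0,-0.8],[-0.15,1,0],0.5]
    - [[0,0,-0.8],[-0.15,1,0],0.5]
    - [[0,0,-0.8],[-0.15,1,0],0.5]

```text
t: 10.1
tool_pos: [0.5321, -0.1494, 0.3371]
tool_rot: [-0.074, 1.559, 0.019]
contact_force: [0.6, -0.4, -2.4]
opening: 0.0553
```

Call:
carry_out:
  increments:
    - [[0,0,0],[-0.1,1,0],0.5]
    - [[0,0,0],[-0.1,1,-0.2],0.5]
    - [[0,0,0],[-0.1,1,-0.4],0.5]
    - [[0,0,0],[-0.1,1,-0.5],0.5]
    - [[0,0,0],[-0.1,0.9,-0.5],0.5]
    - [[0,0,0],[0,0.4,-0.5],0.5]
    - [[0,0,0],[0,0,0],0.5]

```text
t: 10.8
tool_pos: [0.5206, -0.037, 0.3053]
tool_rot: [-0.078, 1.544, 0.017]
contact_force: [-0.7, -0.5, -2.3]
opening: 0.0553
```

Run:
```python
from h import *
o=get_obs(); A=Rm(o['tool_rot']); print(o['tool_pos'],A.round(3), 'axis deg',np.rad2deg(np.arctan2(A[1,2],A[0,2])))
print('grasp pt unit',Ui(o['tool_pos']+A[:,0]*.155).round(4), 'target',U((-.005,-.015,.004)))
c=get_calibration('wrist'); im,d=get_image('wrist'); cv2.imwrite('pics/w4.png',overlay('w',im,c,.475,-.061))
im,d=get_image('scene'); cv2.imwrite('pics/s4.png',cv2.resize(overlay('s',im,get_calibration('scene'),.475,-.061)[150:300,250:450],None,fx=4,fy=4,interpolation=cv2.INTER_CUBIC))
```

```text
[ 0.52058329 -0.03696706  0.30525112] [[ 0.027 -0.06   0.998]
 [-0.038  0.997  0.061]
 [-0.999 -0.04   0.025]] axis deg 3.4843580835600627
grasp pt unit [-0.0003 -0.0235  0.1504] target [ 0.52066583 -0.03411468  0.004     ]
```

View pics/w4.png

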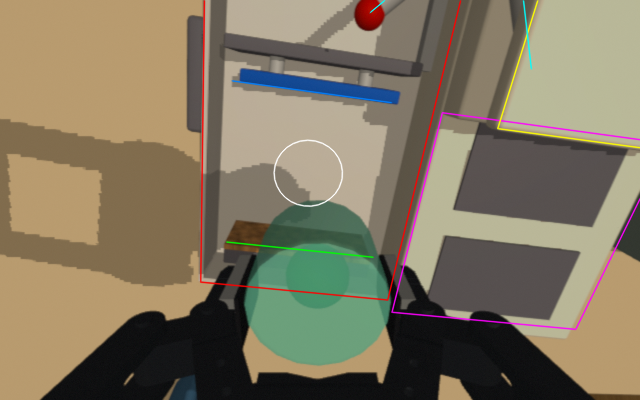

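View pics/s4.png

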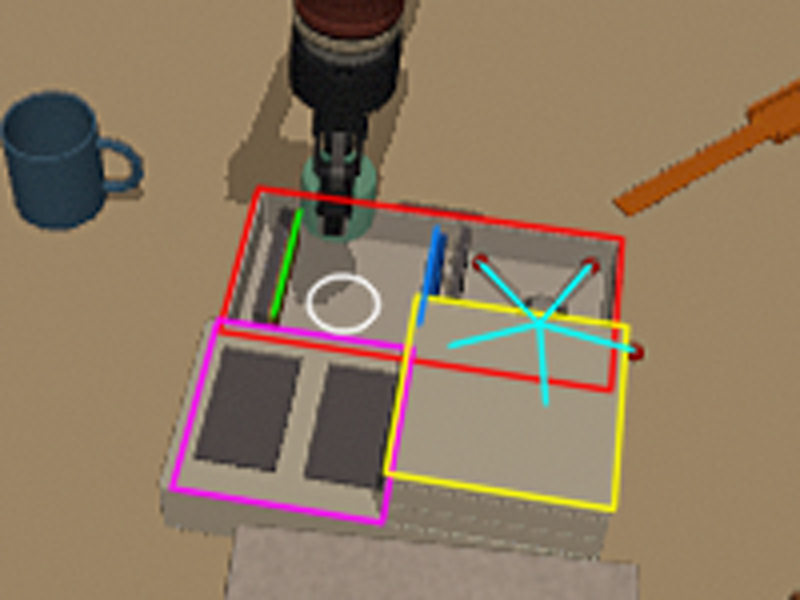

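Call:
carry_out:
  increments:
    - [[0.2,0.15,-0.65],[0,0.1,-0.5],0.5]
    - [[0.2,0.15,-0.65],[0,0.1,-0.5],0.5]
    - [[0,0,0],[0,0,-0.7],0.5]
    - [[0,0,0],[0,0,-0.7],0.5]
    - [[0,0,0],[0,0,-0.7],0.5]
    - [[0,0,0],[0,0,-0.4],0.5]
    - [[0,0,0],[0,0,0],0.5]

```text
t: 11.6
tool_pos: [0.5231, -0.0384, 0.2367]
tool_rot: [0.057, 1.566, -0.064]
contact_force: [-0.3, 0.0, -3.9]
opening: 0.0552
```

```bash
cat >> h.py <<'E'
def st():
    o=get_obs(); A=Rm(o['tool_rot']); print('t',round(o['t'],2),'tcp',o['tool_pos'].round(4),'tilt',A[:2,0].round(3),'axis deg',np.rad2deg(np.arctan2(A[1,2],A[0,2])).round(1),'F',np.round(o['contact_force'],1),'T',np.round(o['wrist_torque'],2),'grasp unit',(Ui(o['tool_pos']+A[:,0]*.155)*1000).round(1),'tip',(Ui(o['tool_pos']+A[:,0]*.173)*1000).round(1))
E
python3 -c "
from h import *
st()"
```

```text
t 11.6 tcp [ 0.5231 -0.0384  0.2367] tilt [ 0.004 -0.004] axis deg -4.4 F [-0.3  0.  -3.9] T [-0.    0.    0.04] grasp unit [ -1.6 -19.7  81.7] tip [ -1.6 -19.8  63.7]
```

Call:
carry_out:
  increments:
    - [[0,0,0],[-0.1,0.2,-0.7],0.5]
    - [[0,0,0],[0,0,-0.6],0.5]
    - [[0,0,0],[0,0,-0.4],0.5]
    - [[0,0,0],[0,0,-0.2],0.5]
    - [[0,0,0],[0,0,0],0.5]

```text
t: 12.1
tool_pos: [0.521, -0.0338, 0.1954]
tool_rot: [0.056, 1.566, -0.063]
contact_force: [0.0, -0.6, -1.3]
opening: 0.0555
```

Call:
carry_out:
  increments:
    - [[0,0,0],[0,0,-0.15],0.5]
    - [[0,0,0],[0,0,-0.1],0.5]
    - [[0,0,0],[0,0,0],0.5]

```text
t: 12.4
tool_pos: [0.5215, -0.0339, 0.1909]
tool_rot: [0.056, 1.564, -0.063]
contact_force: [-0.1, 0.1, -2.2]
opening: 0.0554
```

Call:
carry_out:
  increments:
    - [[0,0,0],[0,0,-0.06],0.5]
    - [[0,0,0],[0,0,0],0.5]

```text
t: 12.6
tool_pos: [0.5219, -0.034, 0.1902]
tool_rot: [0.055, 1.563, -0.063]
contact_force: [0.7, -0.3, -2.4]
opening: 0.0547
```

Call:
carry_out:
  increments:
    - [[0,0,0],[0,0,-0.08],0.5]
    - [[0,0,0],[0,0,0],0.5]

```text
t: 12.8
tool_pos: [0.5226, -0.034, 0.1902]
tool_rot: [0.056, 1.562, -0.063]
contact_force: [-0.3, -0.1, -2.9]
opening: 0.0554
```

Call:
carry_out:
  increments:
    - [[0,0,0],[0,0,-0.12],0.5]
    - [[0,0,0],[0,0,0],0.5]

```text
t: 13.0
tool_pos: [0.5235, -0.034, 0.1903]
tool_rot: [0.056, 1.562, -0.063]
contact_force: [0.1, -0.2, -3.1]
opening: 0.0554
```

```bash
python3 -c "
from h import *
st(); o=get_obs(); print(o['q'],o['effort'])
im,d=get_image('wrist'); cv2.imwrite('pics/w5.png',im)
im,d=get_image('scene'); cv2.imwrite('pics/s5.png',cv2.resize(im[100:280,240:440],None,fx=3.3,fy=3.3,interpolation=cv2.INTER_CUBIC))
"
```

```text
t 13.0 tcp [ 0.5235 -0.034   0.1903] tilt [ 0.008 -0.005] axis deg -4.3 F [ 0.1 -0.2 -3.1] T [ 0.02 -0.05  0.03] grasp unit [ -0.8 -15.4  35.3] tip [ -0.7 -15.5  17.3]
[-0.20620083  0.05235818  2.00031577 -0.00365377  1.07980181 -0.12870281] [ 4.05756198e-02 -3.46690214e+01 -3.22119319e+01 -9.75583593e-03
  1.15823757e-01  3.38986210e-03]
```

View pics/s5.png

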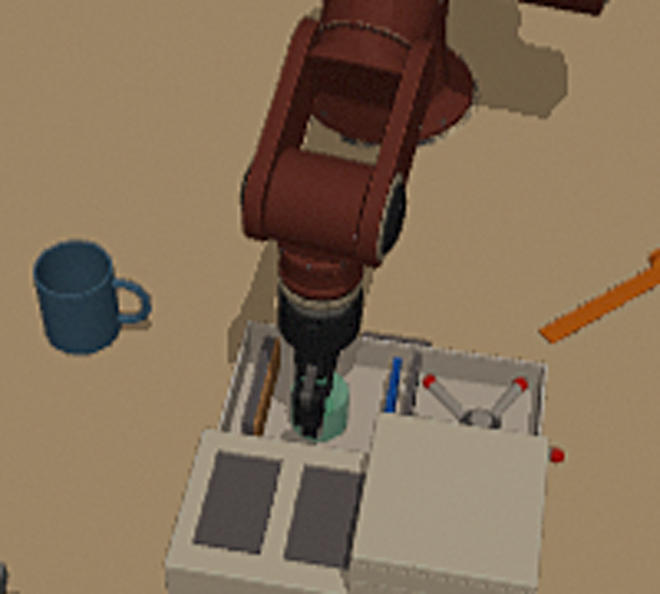

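View pics/w5.png

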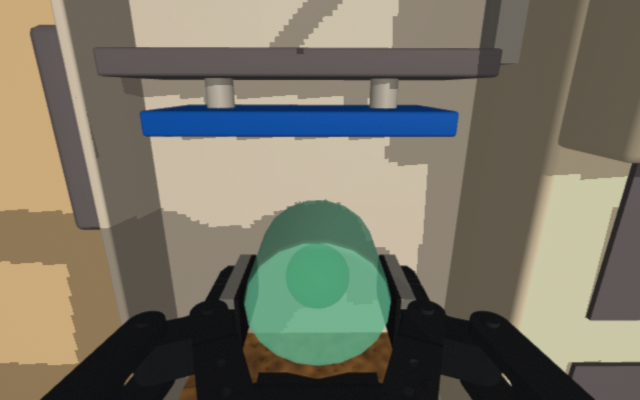

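Call:
carry_out:
  increments:
    - [[0,0,0],[0,0,0],0.72]
    - [[0,0,0],[0,0,0],0.85]
    - [[0,0,0],[0,0,0],0.85]
    - [[0,0,0],[0,0,0],0.85]
    - [[0,0,0],[0,0,0.3],0.85]

```text
t: 13.6
tool_pos: [0.5234, -0.0342, 0.1954]
tool_rot: [0.056, 1.561, -0.063]
contact_force: [-0.1, 0.7, 0.2]
opening: 0.0728
```

```bash
python3 -c "
from h import *
st()
c=get_calibration('wrist');im,d=get_image('wrist'); cv2.imwrite('pics/w6.png',im)
P=cloud(c,d); q=P[(d>0)&(P[...,2]>.046)&(P[...,2]<.058)&(np.abs(P[...,0]-.522)<.035)&(np.abs(P[...,1]+.034)<.035)]
print(len(q),np.median(q[:,2]),(Ui((q.min(0)+q.max(0))/2)*1000).round(1),np.ptp(q,0).round(3))
"
```

```text
t 13.6 tcp [ 0.5234 -0.0342  0.1954] tilt [ 0.009 -0.005] axis deg -4.4 F [-0.1  0.7  0.2] T [ 0.04 -0.02 -0.04] grasp unit [ -0.9 -15.5  40.4] tip [ -0.7 -15.6  22.4]
14538 0.051935998388559064 [ -5.5 -12.   52. ] [0.067 0.056 0.012]
```

View pics/w6.png

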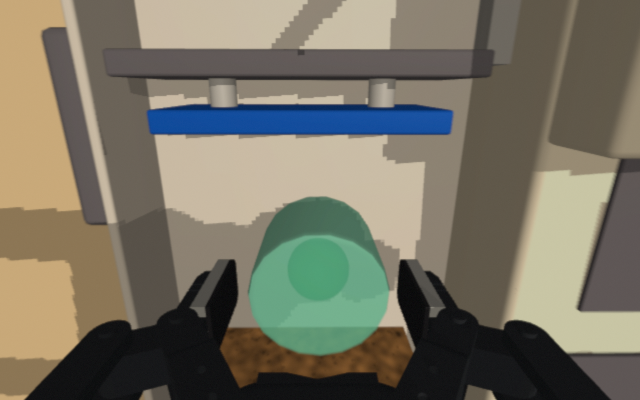

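Call:
carry_out:
  increments:
    - [[0,0,0],[0,0,0.6],0.85]
    - [[0,0,0],[0,0,1],0.85]
    - [[0,0,0],[0,0,1],0.85]
    - [[0,0,0],[0,0,1],0.85]
    - [[0,0,0],[0.3,0.5,1],0]
    - [[0,0,0],[0.5,1,0.6],0]
    - [[0,0,0],[0.5,1,0],0]
    - [[0,0,0],[0.5,1,0],0]

```text
t: 14.45
tool_pos: [0.5606, 0.036, 0.3146]
tool_rot: [0.058, 1.55, -0.068]
contact_force: [0.1, -0.2, -0.7]
opening: 0.0141
```

Call:
carry_out:
  increments:
    - [[0,0,0],[0.4,0.9,0],0]
    - [[0,0,0],[0,0,0],0]

```text
t: 14.65
tool_pos: [0.5698, 0.0564, 0.3182]
tool_rot: [0.057, 1.545, -0.066]
contact_force: [-0.4, -0.1, -0.5]
opening: -0.0001
```

```bash
cat >> h.py <<'E'
HUB=np.array([60,140.])
def wheel():
    o=get_obs(); A=Rm(o['tool_rot']); tip=Ui(o['tool_pos']+A[:,0]*.165)*1000
    v=tip[:2]-HUB; r=np.hypot(*v); phi=np.arctan2(v[1],-v[0])
    F=np.array(o['contact_force']); hub=U((.06,.14,.1)); 
    arm=o['tool_pos']-hub; M=np.cross(arm,F)[2]+o['wrist_torque'][2]; arm2=o['tool_pos']+A[:,0]*.16-hub; M2=np.cross(arm2,F)[2]
    print('t',round(o['t'],2),'tip',tip.round(1),'r',r.round(1),'phi',phi.round(3),'F',F.round(1),'T',np.round(o['wrist_torque'],2),'M',M.round(3),'M2',M2.round(3), 'tilt',A[:2,0].round(3),'tcpz',o['tool_pos'][2].round(4))
    return o
def goto(r,phi,z=None):
    """world shift in move units for finger centre"""
    o=get_obs(); A=Rm(o['tool_rot']); tip=o['tool_pos']+A[:,0]*.165
    p=U(((60-r*np.cos(phi))/1e3,(140+r*np.sin(phi))/1e3,0)); print('goto',r,phi,((p-tip)[:2]/.02).round(2), '' if z is None else round((z-o['tool_pos'][2])/.02,2))
E
python3 -c "
from h import *
wheel(); goto(62,-1.2,.258); A=Rm(get_obs()['tool_rot']); print(A.round(3))
c=get_calibration('wrist');im,d=get_image('wrist'); cv2.imwrite('pics/w7.png',overlay('w',im,c,.475,-.061))
"
```

```text
t 14.65 tip [ 41.8  77.9 153.2] r 64.7 phi -1.286 F [-0.4 -0.1 -0.5] T [ 0.04  0.04 -0.01] M -0.03 M2 -0.024 tilt [ 0.025 -0.007] tcpz 0.3182
goto 62 -1.2 [-0.2   0.23] -3.01
[[ 0.025  0.078  0.997]
 [-0.007  0.997 -0.078]
 [-1.    -0.005  0.025]]
```

View pics/w7.png

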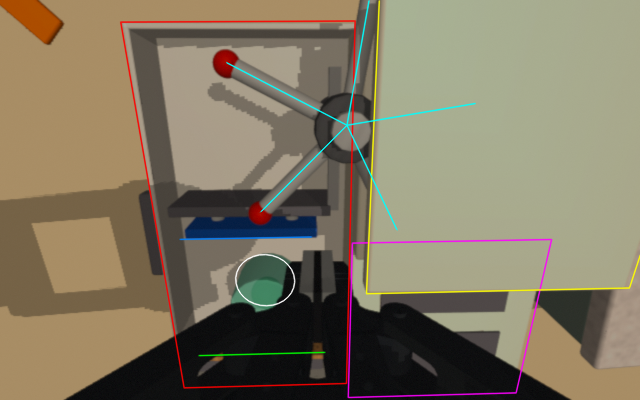

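Call:
carry_out:
  increments:
    - [[0.07,0.25,0],[0,0.15,-0.7],0]
    - [[0,0,0],[0,0.05,-0.9],0]
    - [[0,0,0],[0,0,-0.9],0]
    - [[0,0,0],[0,0,-0.4],0]
    - [[0,0,0],[0,0,0],0]

```text
t: 15.2
tool_pos: [0.5676, 0.0571, 0.2567]
tool_rot: [0.065, 1.576, -0.065]
contact_force: [-0.1, 0.1, 0.1]
opening: -0.0002
```

```bash
python3 -c "
from h import *
wheel(); goto(62,-1.1,.258);goto(62,-1.0,.258);goto(62,-.9,.258)"
```

```text
t 15.2 tip [34.4 79.2 91.7] r 65.9 phi -1.172 F [-0.1  0.1  0.1] T [0.02 0.07 0.02] M 0.009 M2 -0.009 tilt [-0.006  0.   ] tcpz 0.2567
goto 62 -1.1 [-0.11  0.28] 0.06
goto 62 -1.0 [-0.36  0.46] 0.06
goto 62 -0.9 [-0.6   0.65] 0.06
```

Call:
carry_out:
  increments:
    - [[0,0,0],[-0.12,0.28,0],0]
    - [[0,0,0],[-0.25,0.18,0],0]
    - [[0,0,0],[-0.25,0.2,0],0]

```text
t: 15.5
tool_pos: [0.557, 0.0684, 0.2583]
tool_rot: [0.062, 1.564, -0.07]
contact_force: [7.6, -5.6, -6.3]
opening: -0.0001
```

```bash
python3 -c "
from h import *
wheel(); goto(62,-.9,.258);goto(62,-.8,.258);goto(62,-.7);goto(62,-.6)"
```

```text
t 15.5 tip [25.  89.  93.3] r 61.9 phi -0.969 F [ 7.6 -5.6 -6.3] T [-0.83 -1.23  0.04] M 0.622 M2 0.582 tilt [ 0.005 -0.005] tcpz 0.2583
goto 62 -0.9 [-0.17  0.13] -0.01
goto 62 -0.8 [-0.38  0.35] -0.01
goto 62 -0.7 [-0.58  0.59] 
goto 62 -0.6 [-0.75  0.85]
```

```bash
python3 -c "
from h import *
def p(f): return U((.06-.062*np.cos(f),.14+.062*np.sin(f),0))
for f in np.arange(-1.1,1.0,.1): print(round(f,2),((p(f+.1)-p(f))[:2]/.02).round(2))"
```

```text
-1.1 [-0.26  0.17]
-1.0 [-0.24  0.2 ]
-0.9 [-0.22  0.22]
-0.8 [-0.19  0.24]
-0.7 [-0.17  0.26]
-0.6 [-0.14  0.27]
-0.5 [-0.11  0.29]
-0.4 [-0.09  0.3 ]
-0.3 [-0.06  0.3 ]
-0.2 [-0.02  0.31]
-0.1 [0.01 0.31]
0.0 [0.04 0.31]
0.1 [0.07 0.3 ]
0.2 [0.1  0.29]
0.3 [0.13 0.28]
0.4 [0.15 0.27]
0.5 [0.18 0.25]
0.6 [0.2  0.23]
0.7 [0.23 0.21]
0.8 [0.25 0.19]
0.9 [0.26 0.16]
```

Call:
carry_out:
  increments:
    - [[0,0,0],[-0.24,0.21,0],0]
    - [[0,0,0],[-0.22,0.24,0],0]
    - [[0,0,0],[-0.2,0.26,0],0]
    - [[0,0,0],[-0.18,0.28,0],0]

```text
t: 15.9
tool_pos: [0.5432, 0.0851, 0.2615]
tool_rot: [0.051, 1.539, -0.081]
contact_force: [5.8, -8.0, -5.1]
opening: 0.0002
```

```bash
python3 -c "
from h import *
wheel()"
```

```text
t 15.9 tip [ 14.4 102.5  96.7] r 59.0 phi -0.689 F [ 5.8 -8.  -5.1] T [-1.29 -1.01 -0.04] M 0.562 M2 0.585 tilt [ 0.03 -0.02] tcpz 0.2615
```

Call:
carry_out:
  increments:
    - [[0.1,0.15,0],[-0.15,0.26,-0.12],0]
    - [[0.1,0.15,0],[-0.12,0.28,-0.12],0]
    - [[0.1,0.12,0],[-0.1,0.3,-0.12],0]
    - [[0.1,0.1,0],[-0.08,0.31,-0.1],0]

```text
t: 16.3
tool_pos: [0.5403, 0.1037, 0.261]
tool_rot: [0.067, 1.558, -0.065]
contact_force: [5.0, -10.4, -2.4]
opening: 0.0004
```

```bash
python3 -c "
from h import *
wheel()"
```

```text
t 16.3 tip [  6.9 124.2  96. ] r 55.4 phi -0.289 F [  5.  -10.4  -2.4] T [-1.72 -0.84 -0.11] M 0.539 M2 0.626 tilt [0.012 0.001] tcpz 0.261
```

Call:
carry_out:
  increments:
    - [[0.05,0.08,0],[-0.14,0.31,-0.1],0]
    - [[0.06,0.08,0],[-0.11,0.31,-0.1],0]
    - [[0.06,0.06,0],[-0.06,0.31,-0.1],0]
    - [[0.06,0.05,0],[-0.02,0.31,-0.1],0]

```text
t: 16.7
tool_pos: [0.5392, 0.1219, 0.2619]
tool_rot: [0.065, 1.559, -0.068]
contact_force: [0.9, -10.6, 1.4]
opening: 0.0002
```

```bash
python3 -c "
from h import *
wheel()"
```

```text
t 16.7 tip [  4.4 141.6  96.9] r 55.6 phi 0.03 F [  0.9 -10.6   1.4] T [-1.8  -0.07 -0.1 ] M 0.502 M2 0.583 tilt [ 0.011 -0.003] tcpz 0.2619
```

Call:
carry_out:
  increments:
    - [[0.06,0.06,0],[-0.02,0.34,-0.12],0]
    - [[0.06,0.04,0],[0.02,0.34,-0.12],0]
    - [[0.06,0,0],[0.06,0.34,-0.12],0]
    - [[0.06,0,0],[0.08,0.34,-0.1],0]
    - [[0.06,0,0],[0.11,0.33,-0.1],0]
    - [[0.06,0,0],[0.13,0.32,-0.1],0]

```text
t: 17.3
tool_pos: [0.5502, 0.152, 0.2607]
tool_rot: [0.062, 1.558, -0.074]
contact_force: [-5.2, -11.4, 6.6]
opening: 0.0003
```

```bash
python3 -c "
from h import *
wheel()"
```

```text
t 17.3 tip [ 13.4 171.5  95.7] r 56.3 phi 0.594 F [ -5.2 -11.4   6.6] T [-1.77  0.74 -0.13] M 0.581 M2 0.686 tilt [ 0.011 -0.008] tcpz 0.2607
```

Call:
carry_out:
  increments:
    - [[0,0,0],[-0.15,-0.3,0],0]
    - [[0,0,0],[-0.1,-0.2,0.8],0]
    - [[0,0,0],[0,0,1],0]
    - [[0,0,0],[0,-0.3,0.7],0]
    - [[0,0,0],[0,-0.8,0],0]

```text
t: 17.8
tool_pos: [0.5443, 0.1198, 0.3182]
tool_rot: [0.062, 1.553, -0.07]
contact_force: [0.7, -0.4, -0.0]
opening: -0.0002
```

```bash
cat >> h.py <<'E'
def balls(tag,cam='wrist'):
    c=get_calibration(cam);im,d=get_image(cam)
    hsv=cv2.cvtColor(im,cv2.COLOR_BGR2HSV)
    m=((hsv[...,0]<8)|(hsv[...,0]>172))&(hsv[...,1]>150)&(hsv[...,2]>80)
    k,l,s,ce=cv2.connectedComponentsWithStats(m.astype(np.uint8))
    for i in range(1,k):
        if s[i,4]>30:
            u=Ui(atz(c,ce[i],.1))*1000; v=u[:2]-HUB; a=np.arctan2(v[1],-v[0]); print('red',ce[i].round(1),s[i,4],'unit',u[:2].round(1),'r',np.hypot(*v).round(1),'a',a.round(3),'star cand',[round(a+k*1.2566,3) for k in range(0,4)])
    cv2.imwrite(f'pics/{tag}.png',im); return c,im,d
E
python3 -c "
from h import *
wheel(); balls('w8'); goto(62,-.82,.257)
"
```

```text
t 17.8 tip [ 10.6 139.4 153.2] r 49.4 phi -0.012 F [ 0.7 -0.4 -0. ] T [ 0.05 -0.    0.  ] M 0.022 M2 0.017 tilt [ 0.017 -0.006] tcpz 0.3182
red [479.7 129.3] 146 unit [102.  197.7] r 71.4 a 2.199 star cand [np.float64(2.199), np.float64(3.456), np.float64(4.713), np.float64(5.969)]
red [329.2 136.9] 370 unit [ 19.2 194.9] r 68.4 a 0.932 star cand [np.float64(0.932), np.float64(2.189), np.float64(3.445), np.float64(4.702)]
red [284. 263.] 159 unit [ -9.1 117.7] r 72.6 a -0.312 star cand [np.float64(-0.312), np.float64(0.944), np.float64(2.201), np.float64(3.458)]
goto 62 -0.82 [ 0.22 -2.12] -3.0
```

View pics/w8.png

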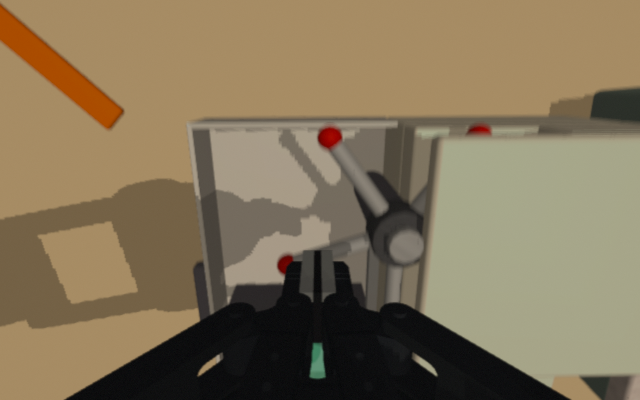

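Call:
carry_out:
  increments:
    - [[0.06,0.17,0],[0.1,-1,0],0]
    - [[0,0,0],[0.15,-1,-0.3],0]
    - [[0,0,0],[0.05,-0.1,-0.9],0]
    - [[0,0,0],[0,0,-0.9],0]
    - [[0,0,0],[0,0,-0.8],0]
    - [[0,0,0],[0,0,0],0]

```text
t: 18.45
tool_pos: [0.5484, 0.0684, 0.2556]
tool_rot: [0.071, 1.574, -0.073]
contact_force: [-0.3, 0.4, -0.5]
opening: -0.0001
```

```bash
python3 -c "
from h import *
wheel(); goto(60,-.65,.257)"
```

```text
t 18.45 tip [14.9 88.9 90.6] r 68.2 phi -0.848 F [-0.3  0.4 -0.5] T [ 0.02  0.03 -0.  ] M -0.04 M2 -0.036 tilt [-0.004 -0.002] tcpz 0.2556
goto 60 -0.65 [-0.08  0.75] 0.07
```

Call:
carry_out:
  increments:
    - [[0,0,0],[-0.08,0.6,0],0]
    - [[0.05,0.05,0],[-0.12,0.28,0],0]
    - [[0.05,0.05,0],[-0.15,0.29,-0.08],0]
    - [[0.06,0.06,0],[-0.15,0.3,-0.08],0]
    - [[0.06,0.06,0],[-0.14,0.32,-0.1],0]
    - [[0.06,0.06,0],[-0.12,0.33,-0.1],0]

```text
t: 19.05
tool_pos: [0.5384, 0.1075, 0.2556]
tool_rot: [0.076, 1.573, -0.067]
contact_force: [4.7, -12.0, -0.1]
opening: 0.0002
```

```bash
python3 -c "
from h import *
wheel()"
```

```text
t 19.05 tip [  2.2 128.5  90.6] r 58.9 phi -0.197 F [  4.7 -12.   -0.1] T [-1.76 -0.94 -0.13] M 0.603 M2 0.738 tilt [-0.003  0.006] tcpz 0.2556
```

Call:
carry_out:
  increments:
    - [[0.06,0.06,0],[-0.06,0.33,-0.08],0]
    - [[0.06,0.06,0],[-0.03,0.33,-0.08],0]
    - [[0.06,0.04,0],[0,0.33,-0.08],0]

```text
t: 19.35
tool_pos: [0.5399, 0.1237, 0.2563]
tool_rot: [0.073, 1.573, -0.067]
contact_force: [3.4, -13.2, 0.3]
opening: 0.0
```

```bash
python3 -c "
from h import *
wheel()"
```

```text
t 19.35 tip [  2.6 144.4  91.3] r 57.6 phi 0.076 F [  3.4 -13.2   0.3] T [-2.02 -0.54 -0.14] M 0.576 M2 0.726 tilt [-0.004  0.004] tcpz 0.2563
```

Call:
carry_out:
  increments:
    - [[0.06,0.05,0],[-0.04,0.33,-0.08],0]
    - [[0.06,0.03,0],[0,0.33,-0.08],0]
    - [[0.06,0.02,0],[0.04,0.33,-0.08],0]

```text
t: 19.65
tool_pos: [0.5421, 0.1395, 0.2566]
tool_rot: [0.069, 1.576, -0.068]
contact_force: [-1.9, -12.4, 2.9]
opening: 0.0001
```

```bash
python3 -c "
from h import *
wheel()"
```

```text
t 19.65 tip [  3.3 159.8  91.6] r 60.1 phi 0.336 F [ -1.9 -12.4   2.9] T [-1.93  0.31 -0.15] M 0.567 M2 0.73 tilt [-0.006  0.001] tcpz 0.2566
```

Call:
carry_out:
  increments:
    - [[0,0,0],[-0.1,-0.35,0],0]
    - [[0,0,0],[-0.1,-0.2,0.8],0]
    - [[0,0,0],[0,0,1],0]
    - [[0,0,0],[0,-0.5,0.8],0]
    - [[0,0,0],[0,-1,0],0]
    - [[0,0,0],[0,-1,0],0]

```text
t: 20.25
tool_pos: [0.5372, 0.0804, 0.3199]
tool_rot: [0.068, 1.567, -0.059]
contact_force: [-0.1, -0.4, 0.3]
opening: -0.0002
```

```bash
python3 -c "
from h import *
wheel(); c,im,d=balls('w9'); goto(64,-1.1,.257)
cv2.imwrite('pics/w9ov.png',overlay('w',im,c,3.12,-.061))
"
```

```text
t 20.25 tip [  3.9 101.3 154.9] r 68.2 phi -0.604 F [-0.1 -0.4  0.3] T [0.02 0.05 0.01] M 0.03 M2 0.022 tilt [0.003 0.005] tcpz 0.3199
red [471.8  41.2] 403 unit [ 84.7 204.9] r 69.4 a 1.935 star cand [np.float64(1.935), np.float64(3.192), np.float64(4.448), np.float64(5.705)]
red [315.6  92.4] 393 unit [  4.4 180.8] r 69.0 a 0.633 star cand [np.float64(0.633), np.float64(1.889), np.float64(3.146), np.float64(4.403)]
red [312.5 235.8] 246 unit [ 1.5 97.4] r 72.4 a -0.629 star cand [np.float64(-0.629), np.float64(0.628), np.float64(1.885), np.float64(3.141)]
goto 64 -1.1 [ 1.26 -0.89] -3.18
```

View pics/w9ov.png

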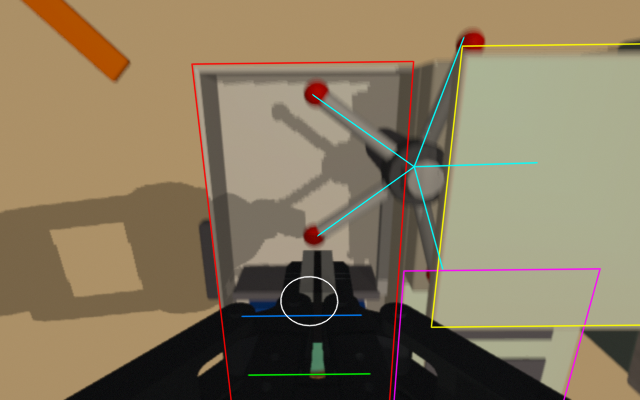

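Call:
carry_out:
  increments:
    - [[0,0,0],[0.6,-0.5,0],0]
    - [[0,0,0],[0.6,-0.4,0],0]
    - [[0,0,0],[0,0,-0.9],0]
    - [[0,0,0],[0,0,-0.9],0]
    - [[0,0,0],[0,0,-0.9],0]
    - [[0,0,0],[0,0,-0.4],0]
    - [[0,0,0],[0,0,0],0]

```text
t: 21.0
tool_pos: [0.5682, 0.0587, 0.2631]
tool_rot: [0.07, 1.555, -0.06]
contact_force: [-0.4, -0.5, -0.8]
opening: -0.0001
```

```bash
python3 -c "
from h import *
wheel(); goto(61,-.95,.257)
im,d=get_image('scene'); cv2.imwrite('pics/s10.png',cv2.resize(im[130:280,260:420],None,fx=4,fy=4,interpolation=cv2.INTER_CUBIC))"
```

```text
t 21.0 tip [38.3 82.  98.2] r 61.9 phi -1.212 F [-0.4 -0.5 -0.8] T [-0.01 -0.03  0.01] M 0.003 M2 -0.011 tilt [0.015 0.006] tcpz 0.2631
goto 61 -0.95 [-0.66  0.46] -0.31
```

View pics/s10.png

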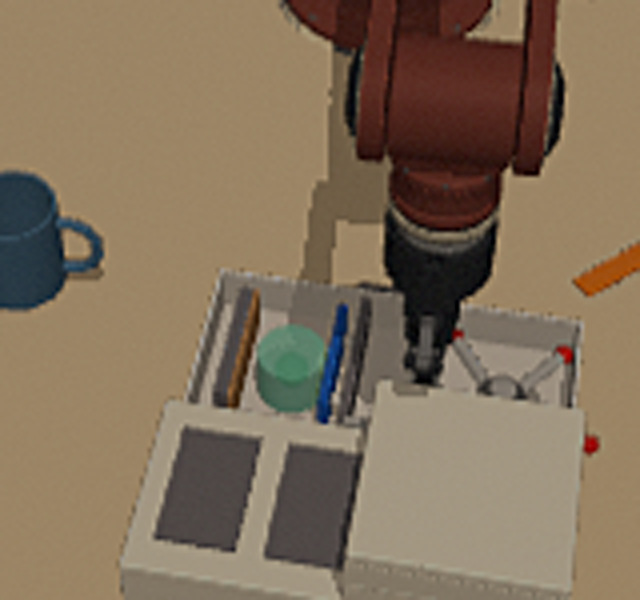

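Call:
carry_out:
  increments:
    - [[-0.04,0.12,0],[-0.3,0.3,-0.3],0]
    - [[0.03,0.05,0],[-0.2,0.2,-0.05],0]
    - [[0.05,0.08,0],[-0.24,0.24,-0.06],0]
    - [[0.05,0.08,0],[-0.23,0.25,-0.08],0]

```text
t: 21.45
tool_pos: [0.552, 0.0782, 0.2586]
tool_rot: [0.072, 1.57, -0.058]
contact_force: [9.4, -7.7, -4.0]
opening: 0.0001
```

```bash
python3 -c "
from h import *
wheel()"
```

```text
t 21.45 tip [ 18.4 100.7  93.6] r 57.2 phi -0.756 F [ 9.4 -7.7 -4. ] T [-1.14 -1.59 -0.1 ] M 0.598 M2 0.682 tilt [0.    0.009] tcpz 0.2586
```

Call:
carry_out:
  increments:
    - [[0.04,0.08,0],[-0.22,0.26,-0.06],0]
    - [[0.04,0.08,0],[-0.2,0.27,-0.06],0]

```text
t: 21.65
tool_pos: [0.546, 0.0871, 0.2591]
tool_rot: [0.071, 1.57, -0.059]
contact_force: [7.8, -8.6, -5.2]
opening: 0.0001
```

```bash
python3 -c "
from h import *
wheel()"
```

```text
t 21.65 tip [ 11.8 109.   94.1] r 57.3 phi -0.572 F [ 7.8 -8.6 -5.2] T [-1.46 -1.17 -0.11] M 0.549 M2 0.646 tilt [0.    0.008] tcpz 0.2591
```

Call:
carry_out:
  increments:
    - [[0.04,0.08,0],[-0.16,0.27,-0.06],0]

```text
t: 21.75
tool_pos: [0.5438, 0.0915, 0.2592]
tool_rot: [0.07, 1.571, -0.059]
contact_force: [8.7, -8.2, -4.1]
opening: 0.0001
```

```bash
python3 -c "
from h import *
wheel()"
```

```text
t 21.75 tip [  9.2 113.   94.2] r 57.6 phi -0.489 F [ 8.7 -8.2 -4.1] T [-1.48 -1.23 -0.07] M 0.566 M2 0.632 tilt [-0.     0.007] tcpz 0.2592
```

Call:
carry_out:
  increments:
    - [[0.04,0.08,0],[-0.14,0.26,-0.06],0]

```text
t: 21.85
tool_pos: [0.542, 0.0956, 0.2592]
tool_rot: [0.068, 1.572, -0.06]
contact_force: [7.2, -9.8, -4.0]
opening: -0.0003
```

```bash
python3 -c "
from h import *
wheel()
im,d=get_image('scene'); cv2.imwrite('pics/s11.png',cv2.resize(im[190:250,280:380],None,fx=8,fy=8,interpolation=cv2.INTER_CUBIC))
wheel()"
```

```text
t 21.85 tip [  6.8 116.7  94.2] r 58.1 phi -0.412 F [ 7.2 -9.8 -4. ] T [-1.52 -1.1  -0.08] M 0.605 M2 0.679 tilt [-0.002  0.005] tcpz 0.2592
t 21.9 tip [  6.3 117.3  94.1] r 58.3 phi -0.401 F [ 5.6 -7.7 -1.5] T [-1.32 -0.91 -0.03] M 0.501 M2 0.529 tilt [-0.003  0.006] tcpz 0.2591
```

View pics/s11.png

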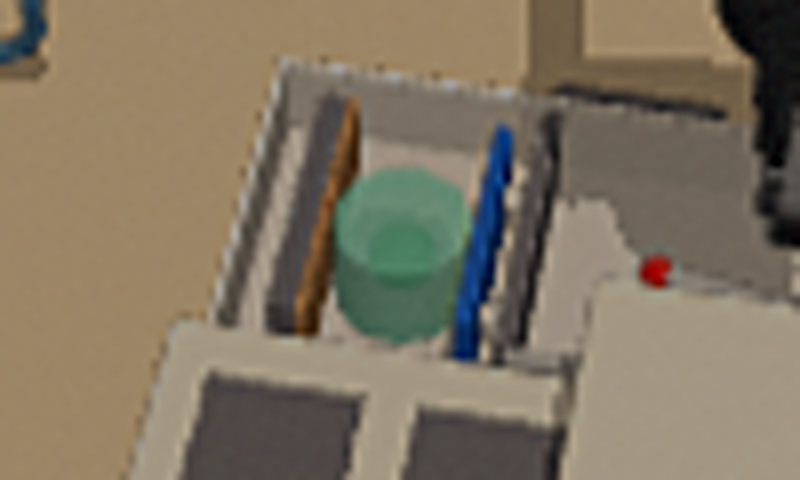

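Call:
carry_out:
  increments:
    - [[0.04,0.06,0],[-0.11,0.27,-0.06],0]

```text
t: 22.0
tool_pos: [0.5404, 0.1001, 0.2591]
tool_rot: [0.067, 1.573, -0.061]
contact_force: [5.7, -9.6, -2.9]
opening: -0.0003
```

```bash
python3 -c "
from h import *
wheel()"
```

```text
t 22.0 tip [  4.8 121.   94.1] r 58.4 phi -0.332 F [ 5.7 -9.6 -2.9] T [-1.57 -0.88 -0.05] M 0.574 M2 0.627 tilt [-0.003  0.004] tcpz 0.2591
```

Call:
carry_out:
  increments:
    - [[0.04,0.05,0],[-0.1,0.27,-0.06],0]

```text
t: 22.1
tool_pos: [0.5394, 0.1041, 0.2592]
tool_rot: [0.065, 1.572, -0.062]
contact_force: [6.8, -13.1, -1.9]
opening: 0.0
```

```bash
python3 -c "
from h import *
wheel()"
```

```text
t 22.1 tip [  3.8 124.4  94.2] r 58.3 phi -0.27 F [  6.8 -13.1  -1.9] T [-2.06 -1.02 -0.11] M 0.717 M2 0.825 tilt [-0.002  0.002] tcpz 0.2592
```

Call:
carry_out:
  increments:
    - [[0.04,0.05,0],[-0.08,0.25,-0.05],0]

```text
t: 22.2
tool_pos: [0.539, 0.1073, 0.2594]
tool_rot: [0.061, 1.569, -0.065]
contact_force: [9.0, -14.4, -4.9]
opening: -0.0002
```

```bash
python3 -c "
from h import *
wheel()"
```

```text
t 22.2 tip [  3.5 127.   94.4] r 58.0 phi -0.227 F [  9.  -14.4  -4.9] T [-2.38 -1.25 -0.15] M 0.75 M2 0.905 tilt [ 0.    -0.002] tcpz 0.2594
```

Call:
carry_out:
  increments:
    - [[0.03,0.04,0],[-0.06,0.23,-0.04],0]

```text
t: 22.3
tool_pos: [0.5388, 0.1097, 0.2595]
tool_rot: [0.056, 1.567, -0.07]
contact_force: [6.7, -16.2, -5.3]
opening: -0.0
```

```bash
python3 -c "
from h import *
wheel()"
```

```text
t 22.3 tip [  3.5 128.4  94.5] r 57.6 phi -0.203 F [  6.7 -16.2  -5.3] T [-2.64 -1.07 -0.17] M 0.806 M2 0.977 tilt [ 0.002 -0.009] tcpz 0.2595
```

Call:
carry_out:
  increments:
    - [[0,0,0],[0,-0.4,0],0]
    - [[0,0,0],[0,-0.2,0.8],0]
    - [[0,0,0],[0,0,1],0]
    - [[0,0,0],[0,0,1],0]
    - [[0,0,0],[-0.5,0.5,0.5],0]
    - [[0,0,0],[-0.5,0.5,0],0]
    - [[0,0,0],[0,0,0],0]

```text
t: 23.0
tool_pos: [0.5166, 0.1189, 0.3357]
tool_rot: [0.06, 1.562, -0.066]
contact_force: [0.3, -0.3, 0.3]
opening: -0.0002
```

```bash
python3 -c "
from h import *
wheel(); c,im,d=balls('w12')
c,im,d=balls('s12','scene'); cv2.imwrite('pics/s12c.png',cv2.resize(im[180:280,260:420],None,fx=5,fy=5,interpolation=cv2.INTER_CUBIC))
P=cloud(c,d); u=Ui(P.reshape(-1,3).T.reshape(3,-1).T[0]) 
Q=(P-O).reshape(-1,3); cc,ss=np.cos(YAW),np.sin(YAW); X=np.c_[cc*Q[:,0]+ss*Q[:,1],-ss*Q[:,0]+cc*Q[:,1],Q[:,2]]*1000
m=(d.ravel()>0)&(X[:,2]>48)&(X[:,2]<56)&(np.abs(X[:,0])<40)&(X[:,1]>-60)&(X[:,1]<0); q=X[m]; print(len(q),(q.min(0)+q.max(0))/2,np.ptp(q,0),np.median(q[:,2]))
"
```

```text
t 23.0 tip [-18.4 136.7 170.8] r 78.5 phi -0.042 F [ 0.3 -0.3  0.3] T [ 0.03 -0.    0.02] M 0.038 M2 0.02 tilt [ 0.008 -0.004] tcpz 0.3357
red [423.2 104.6] 403 unit [ 45.3 208. ] r 69.5 a 1.358 star cand [np.float64(1.358), np.float64(2.615), np.float64(3.871), np.float64(5.128)]
red [328.8 206.1] 305 unit [ -9.9 145.8] r 70.2 a 0.083 star cand [np.float64(0.083), np.float64(1.34), np.float64(2.596), np.float64(3.853)]
red [385.9 299.4] 125 unit [30.6 75.2] r 71.2 a -1.145 star cand [np.float64(-1.145), np.float64(0.111), np.float64(1.368), np.float64(2.625)]
red [400.7  34.7] 965 unit [-1118.6   112. ] r 1178.9 a -0.024 star cand [np.float64(-0.024), np.float64(1.233), np.float64(2.489), np.float64(3.746)]
red [424.   89.7] 400 unit [-677.9  234. ] r 743.9 a 0.127 star cand [np.float64(0.127), np.float64(1.383), np.float64(2.64), np.float64(3.896)]
red [345.   71.1] 47 unit [-758.4 -102.3] r 853.5 a -0.288 star cand [np.float64(-0.288), np.float64(0.969), np.float64(2.225), np.float64(3.482)]
red [401.8  71.4] 134 unit [-798.   137.2] r 858.0 a -0.003 star cand [np.float64(-0.003), np.float64(1.253), np.float64(2.51), np.float64(3.767)]
red [382.7  97. ] 306 unit [-598.6   74.2] r 661.9 a -0.1 star cand [np.float64(-0.1), np.float64(1.157), np.float64(2.414), np.float64(3.67)]
red [404.6 114.6] 498 unit [-499.8  166.3] r 560.4 a 0.047 star cand [np.float64(0.047), np.float64(1.304), np.float64(2.56), np.float64(3.817)]
red [341.4 132.5] 140 unit [-353.9  -53.1] r 456.7 a -0.437 star cand [np.float64(-0.437), np.float64(0.82), np.float64(2.077), np.float64(3.333)]
216 [  1.65869306 -30.08562801  51.98726488] [76.58296162 59.70053886  7.74673147] 51.76221740085052
```

View pics/s12c.png

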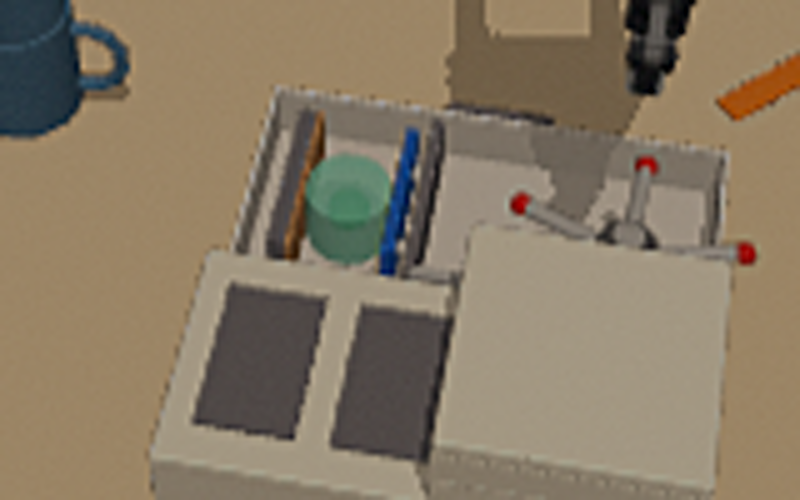

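View pics/w12.png

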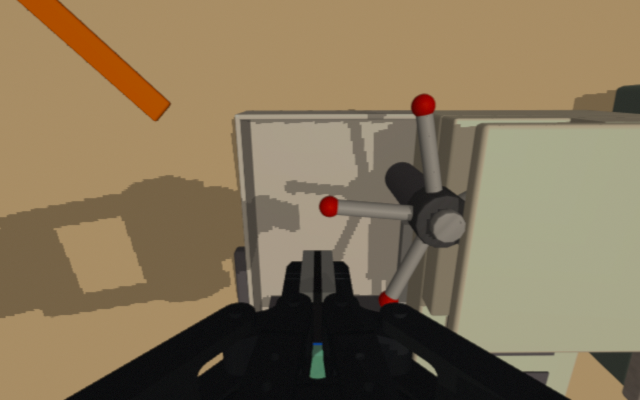

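Call:
carry_out:
  increments:
    - [[0,0,0],[0,-1,0],0]
    - [[0,0,0],[0,-1,0],0]
    - [[0,0,0],[0,-1,0],0]
    - [[0,0,0],[0,-1,0],0]
    - [[0,0,0],[0,-1,0],0]
    - [[0,0,0],[0,-1,0],0]
    - [[0,0,0],[0,-1,0],0]
    - [[0,0,0],[0,-0.5,0],0]

```text
t: 23.9
tool_pos: [0.516, -0.0374, 0.3281]
tool_rot: [0.058, 1.574, -0.064]
contact_force: [-0.9, 0.3, -0.2]
opening: 0.0001
```

Call:
carry_out:
  increments:
    - [[0,0,0],[0,0,0],0]

```text
t: 24.0
tool_pos: [0.516, -0.0384, 0.3275]
tool_rot: [0.06, 1.575, -0.066]
contact_force: [-0.1, -0.4, 0.0]
opening: 0.0002
```

```bash
python3 -c "
from h import *
st(); c=get_calibration('wrist'); im,d=get_image('wrist'); cv2.imwrite('pics/w13.png',im); np.save('w13.npy',d)
P=cloud(c,d); Q=(P-O); cc,ss=np.cos(YAW),np.sin(YAW); X=np.stack([cc*Q[...,0]+ss*Q[...,1],-ss*Q[...,0]+cc*Q[...,1],Q[...,2]],-1)*1000; np.save('X13.npy',X)
for x0 in (-40,-30,-20,20,30):
    m=(d>0)&(np.abs(X[...,0]-x0)<2)&(X[...,2]>40)&(X[...,2]<60)&(X[...,1]>-75)&(X[...,1]<60)
    y=X[m][:,1]; h,e=np.histogram(y,bins=np.arange(-75,40,1)); print(x0,[int(e[i]) for i in range(len(h)) if h[i]>0])
"
```

```text
t 24.0 tcp [ 0.516  -0.0384  0.3275] tilt [-0.005 -0.004] axis deg -4.6 F [-0.1 -0.4  0. ] T [0.07 0.05 0.01] grasp unit [-10.1 -20.3 172.5] tip [-10.2 -20.3 154.5]
-40 [-75, -74, -73, -72, -71, -70, -69, -68, -67, -66, -65, -64, -63, -8, -7, -6, -5, -4, -3, -2, -1, 0, 1, 8, 9, 10, 11, 12, 13, 14, 15, 16]
-30 [-74, -73, -72, -71, -70, -69, -68, -67, -66, -65, -64, -63, -8, -7, -6, -5, -4, -3, -2, -1, 0, 1, 8, 9, 10, 11, 12, 13, 14, 15, 16]
-20 [-64, -63, -55, -54, -53, -52, -51, -50, -49, -48, -47, -46, -45, -44, -43, -42, -41, -40, -39, -38, -37, -36, -35, -34, -33, -32, -31, -30, -29, -28, -27, -26, -25, -24, -23, -22, -21, -20, -19, -18, -17, -16, -15, -14, -8, -7, -6, -5, -4, -3, -2, -1, 0, 1, 8, 9, 10, 11, 12, 13, 14, 15, 16]
20 [-75, -74, -73, -72, -71, -70, -69, -68, -67, -66, -65, -64, -63, -54, -53, -52, -51, -50, -49, -48, -47, -46, -45, -44, -43, -42, -41, -40, -39, -38, -37, -36, -35, -34, -33, -32, -31, -30, -29, -28, -27, -26, -25, -24, -23, -22, -21, -20, -19, -18, -17, -16, -15, -8, -7, -6, -5, -4, -3, -2, -1, 0, 8, 9, 10, 11, 12, 13, 14, 15, 16]
30 [-75, -74, -73, -72, -71, -70, -69, -68, -67, -66, -65, -64, -63, -8, -7, -6, -5, -4, -3, -2, -1, 0, 8, 9, 10, 11, 12, 13, 14, 15, 16]
```

View pics/w13.png

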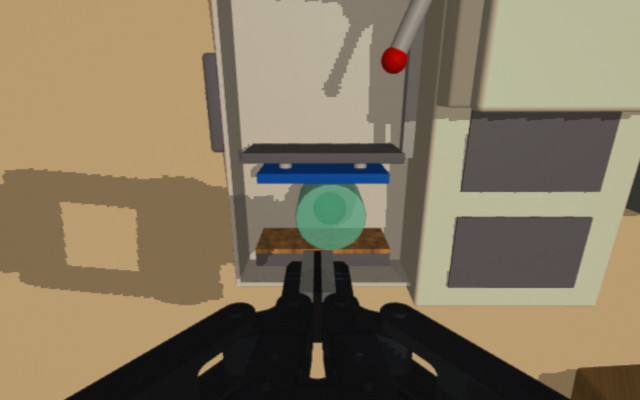

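```bash
python3 -c "
from h import *
import pickle
def prof(c,d,y0,y1,zc):
    P=cloud(c,d); Q=(P-O); cc,ss=np.cos(YAW),np.sin(YAW); X=np.stack([cc*Q[...,0]+ss*Q[...,1],-ss*Q[...,0]+cc*Q[...,1],Q[...,2]],-1)*1000
    for x0 in (-35,-20,20,30):
        m=(d>0)&(np.abs(X[...,0]-x0)<5)&(X[...,2]>zc-2.5)&(X[...,2]<zc+6)&(X[...,1]>y0)&(X[...,1]<y1)
        y=np.sort(X[m][:,1]); 
        if len(y)<3: continue
        g=np.where(np.diff(y)>2)[0]; print(x0,y[0].round(1),[(y[i].round(1),y[i+1].round(1)) for i in g],y[-1].round(1))
print('free');prof(pickle.load(open('w1.pkl','rb')),np.load('w1.npy'),40,85,51)
print('now');prof(get_calibration('wrist'),np.load('w13.npy'),-12,30,51)
"
```

```text
free
-35 51.8 [(np.float64(59.7), np.float64(69.7))] 77.7
-20 51.6 [(np.float64(59.6), np.float64(69.6))] 77.5
20 51.4 [(np.float64(59.2), np.float64(69.3))] 77.1
30 51.2 [(np.float64(59.1), np.float64(69.2))] 77.1
now
-35 -6.7 [(np.float64(1.8), np.float64(9.1))] 17.3
-20 -11.9 [(np.float64(-11.4), np.float64(-6.8)), (np.float64(1.6), np.float64(8.7))] 17.1
20 -11.7 [(np.float64(-11.7), np.float64(-7.0)), (np.float64(1.3), np.float64(8.6))] 16.8
30 -7.3 [(np.float64(1.5), np.float64(9.1))] 16.8
```

```bash
python3 -c "
from h import *
st(); print(finish_job())"
```

```text
t 24.05 tcp [ 0.5159 -0.0379  0.3274] tilt [-0.006 -0.003] axis deg -4.5 F [ 0.1 -1.   0.3] T [-0.04 -0.01 -0.  ] grasp unit [-10.3 -19.7 172.4] tip [-10.4 -19.7 154.4]
the job is handed in; nothing more can be done
None
```

I stood the paperweight in the bay and wound the jaw in with three clockwise pushes of the star wheel (0.475 to about 3.86 rad), then handed the job in at 24 s. I took the one farthest to the robot's left of the three look-alikes and set it down upright, with its top at 52 mm over the shelf. No verdict came back, so success rests on my own last checks.

- **Wheel resistance:** it read about 0.81 N m at the last push, against about 0.57 N m running free. That is about 40% up rather than exactly half. My reading free was slightly above the stated 0.54 N m, but 0.81 is the stated snug value.
- **Spring compression:** the depth images show the jaw springs 2.4 to 2.8 mm shorter than when free, which means the jaw presses with about 14.5 to 17 N.
- **Position:** the paperweight is between the jaw face and the cork face, which measured 55 to 56 mm apart for a 56 mm glass. The arm was clear, with its fingertips 154 mm up.

**Where readings disagreed:**
- Torque worked out from force alone read about 0.1 to 0.17 N m higher than the value that includes the wrist torque (0.98 against 0.81 at the end). I trusted the second because it matches where the finger touched the spoke.
- Setting the glass down gave no clear force rise. I judged it was on the floor from the height and because further small downward moves did nothing.

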